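# Load the bottle feeder and keep its click counter in step

## Task

First click the count lever of the bottle feeder back to its red zero mark. Then load every small red-capped bottle on the bench (three to five of them) upright into the feeder: push one in past the orange lips until they close behind it, let go, and click the lever on by one notch before you push in the next, so that at the end the lever stands at the number of bottles loaded. Leave the white bottle and the mortar alone.

Things in the scene. Friction and masses are not known exactly. Their poses are not given: they have to be found in the camera images.
- feeder: fixed spring-loaded bottle feeder on a base plate 4 mm thick. Origin on the bench in the middle of the channel's mouth, between the lip pivots; x along the channel, the way bottles are pushed in, y left, z up. Channel 56 mm wide inside, grey walls from x = 0.02 to 0.345, 30 mm high (above the bench), but 74 mm from x = 0.088 on. Bottles stand on the slippery plate (z = 0.004)
- feeder_apron (a point): spot on the plate's top in front of the mouth where a bottle can be set down: 52 mm before the mouth (feeder frame x = -0.052, y = 0, z = 0.004). The plate reaches out to x = -0.085. Two grey wings 28 mm high funnel in from y = +-55 mm at x = -0.056 to +-34 mm at x = -0.004
- feeder_lips (a point): point between the tips of the two orange sprung lips (feeder frame x = 0, y = 0, z = 0.02). Lips and pivots up to 31 mm high, 39 mm between tips; they swing inwards only. Pushing in takes up to about 10 N; hold the bottle low (but above the walls) so that it stays upright. It is caught once its centre is 25 to 40 mm past here; let go, it springs back to about 18 mm
- follower (a joint): black sprung pusher in the channel (m): 0 = empty, pusher near the mouth; grows as it is pushed in. With n bottles caught behind the lips it reads about 0.025 + 0.052 (n - 1), the bottles standing in a row 52 mm apart. Spring force about 2 N when empty, 4 N with five bottles
- count_lever (a joint): notched thumb lever of the counter (rad): 0 = at the thick red zero mark, leaning 0.625 rad to the feeder's -x (to the robot); each notch 0.25 further to +x, white marks 1 to 5 (5 = 1.25). A detent pulls it into the nearest notch; to go over to the next takes about 3 N at the knob, and it snaps on once just past half-way
- lever_knob (a point): centre of the count lever's red knob, a bar 20 mm thick and 52 mm long along the feeder's y, to be pushed from either side with closed fingers from above. It swings 95 mm from an axis along the feeder's y at x = 0.035, y = -0.135, z = 0.054 (feeder frame). The blue cheeks below are discs of 50 mm radius about that axis
- mortar: white porcelain mortar, 115 x 126 x 73 mm, origin at its underside; to be left alone
- white_bottle_mid (a point): white-capped bottle, 61 mm diameter, 126 mm tall, point half-way up; to be left alone
- bottle_a_mid (a point): small white bottle with a red cap, 52 mm diameter, 120 mm tall (straight up to 90 mm, cap 37 mm wide), about 80 g, most of it in the bottom, standing on the bench; the point is on its axis, half-way up (60 mm above its underside), z along its axis. May be absent
- bottle_b_mid (a point): small white bottle with a red cap, 52 mm diameter, 120 mm tall (straight up to 90 mm, cap 37 mm wide), about 80 g, most of it in the bottom, standing on the bench; the point is on its axis, half-way up (60 mm above its underside), z along its axis. May be absent
- bottle_c_mid (a point): small white bottle with a red cap, 52 mm diameter, 120 mm tall (straight up to 90 mm, cap 37 mm wide), about 80 g, most of it in the bottom, standing on the bench; the point is on its axis, half-way up (60 mm above its underside), z along its axis. May be absent
- bottle_d_mid (a point): small white bottle with a red cap, 52 mm diameter, 120 mm tall (straight up to 90 mm, cap 37 mm wide), about 80 g, most of it in the bottom, standing on the bench; the point is on its axis, half-way up (60 mm above its underside), z along its axis. May be absent
- bottle_e_mid (a point): small white bottle with a red cap, 52 mm diameter, 120 mm tall (straight up to 90 mm, cap 37 mm wide), about 80 g, most of it in the bottom, standing on the bench; the point is on its axis, half-way up (60 mm above its underside), z along its axis. May be absent

How it is judged:
By the outcome, as a careful person would: the job done as asked, in the order asked, and still so for the second after the job is handed in, with the robot touching nothing.
Of bottle_a, bottle_b, bottle_c, bottle_d, bottle_e only 3 to 5 are there at a start; the rules pass over those that are not, and their reading is None.
At some moment in a run one of bottle_a, bottle_b, bottle_c, bottle_d, bottle_e may be knocked a few centimetres aside while the robot is not near it.
It also fails if it takes over 210 s, if anything falls off the work surface, if the arm or the gripper's body presses on something with over 40 N, if the wrist force passes 120 N, or if a joint passes its speed limit or range.

## Robot

A 7-joint arm with a two-finger parallel gripper is mounted at the origin on a cart in front of the work surface, level with it; the furniture and walls round the work are solid. World frame = base frame: x ahead of the robot, y to its left, z up, the work surface at z = 0. Lengths are in m, angles in rad, forces in N, time in s.
With the tool pointing down it reaches from about 0.425 to 0.875 m from the base axis. Payload 8.4 kg.
Tool frame: the origin (TCP) lies midway between the tips of the shut fingers; the grasp point (between the pads) lies 19 mm behind it; z points along the fingers, y is the line along which they close (so a half turn about z gives the same grasp; the last joint's range is limited). The gripper opens to 85 mm and grips with 20 to 120 N. Pads are 22 mm wide; open, the fingers measure 114 mm over their backs; the gripper's body (76 mm by 85 mm) begins 54 mm behind the grasp point. The pads swing forward as they close: fully open they stand 13 mm farther back than shut.
Start: joints at [1.08, 0.333, 0.04, 1.465, -0.013, 1.343, -0.059], TCP at [0.248, -0.601, 0.231] pointing down, gripper open.
Joint ranges: [-2.58, 2.58], [-0.38, 2.09], [-1.3, 1.39], [0.25, 2.4], [-1.5, 4.64], [0.08, 2.09], [-2.65, 2.65]. Speed limits (rad/s): [2.22, 2.22, 2.79, 2.79, 3.14, 3.14, 3.14].

## Interface

Orientations are given as a 3x3 rotation matrix whose columns are the frame's x, y, z axes.
In Python, from station import robot gives the robot as it stands.
- The arm moves only by the tool apply_moves, never from a script. Its argument "increments" is a list of rows, each an object of numbers: "hand": the gripper's target within -1 to 1 (shut at 1, half-way at 0, fully open at -1); "x", "y", "z": the shift along the tool's x, y, z in units of 0.05 m (1.0 is 0.05 m); "ax", "ay", "az": the turn, a rotation vector about the tool's x, y, z in units of pi rad (1.0 is pi rad). A call has 1 to 20 rows; each row shifts and turns the commanded pose from where the row before left it, along the tool's axes as they then stand; what a row does not reach is not made up. A row lasts 1/12 s, in which the tool goes at most 41.7 mm and 7.16 degrees, less where a joint would pass 70% of its speed; a pose out of reach is approached as far as the arm can. A call with a number of a shift or a turn outside -1 to 1 is refused whole. A call with a gripper value outside its range is refused whole. The fingers move at their own pace and stop on an object; the grip force is fixed at half the most. Time passes only in rows, so rows that do not move let the fingers close. It gives the time, the measured TCP pose, the force, the opening and the grip force at its end, in the units of the state.
- robot.state(): the state, without advancing time (a new reading comes with each control period).
- robot.camera(name): name is "scene" or "side" or "wrist"; returns the picture (400x640x3 uint8, red, green, blue); there is no depth.
- robot.camera_model(name): a dict with "intrinsics" (3x3 intrinsics, pixels), "extrinsics" (4x4, takes a point from world to camera coordinates). Camera axes: x right, y up, looking along -z (the intrinsics and any distortion apply to the point x, -y, -z); pixel columns grow to the right and rows downward; lengths in m; the calibration is good to about 2 mm. The wrist camera is an equidistant fisheye: a pixel r from the principal point sees the ray r / f radians off the axis. A picture is of the moment at which its call begins: read the wrist's pose just before it. camera_model takes no time and is no camera call; for the wrist camera it gives the pose at the moment of the call.
- robot.finish_job(): hands the job in; it is judged then, once.
The state is a dict: "t": time; "joints": joint angles; "joint_velocities": joint speeds; "joint_torque": joint torques, N m; "ee_pos": TCP position; "tool_rot": TCP orientation; "force": force on the tool from outside, world axes, zero at the start; "moment": the same for the moment, N m; "finger_gap": finger opening in m; "gripper_force": force on a finger pad.
Only numpy, scipy, OpenCV 4.12 (cv2) and the standard library are available. Lean on these libraries where they do the work, as an engineer would, in place of code of your own. Each camera call takes 0.05 s, during which the arm holds its last target. There are 200 camera calls.

## Working session

There is one attempt and no reset: what is moved stays moved. The work goes in short steps, Python scripts to look and compute and a tool call to move; the robot and the scene stay as the last step left them, time stands still between calls to the robot, and variables do not carry over. Pictures are saved under pics/ and viewed, at most 14 in all, crops included, and the job is handed in when it is done.

Besides the shell and the picture viewer there is one more tool, called in YAML: its name, and indented under it one key for each argument. apply_moves: Moves the arm, as the interface text tells. Its arguments: {"type":"object","properties":{"increments":{"type":"array"}},"required":["increments"]}

```bash
mkdir -p pics; ls; python3 - <<'E'
from station import robot
import cv2
s=robot.state(); print(s['t'],s['ee_pos'],s['tool_rot'],s['finger_gap'])
for n in ("scene","side"):
    im=robot.camera(n); cv2.imwrite(f"pics/{n}0.png",im[:,:,::-1])
    m=robot.camera_model(n); print(n,m)
E
```

```text
pics
0.0 [ 0.24801175 -0.60032112  0.23039081] [[ 9.24219160e-01  3.81861748e-01 -7.41160213e-04]
 [ 3.81862450e-01 -9.24217959e-01  1.49473016e-03]
 [-1.14213310e-04 -1.66447950e-03 -9.99998608e-01]] 0.08556518554635088
scene {'intrinsics': array([[403.42443278,   0.        , 315.27050704],
       [  0.        , 403.42443278, 203.09131833],
       [  0.        ,   0.        ,   1.        ]]), 'extrinsics': array([[-0.69254263, -0.72114354, -0.01834934,  0.39302884],
       [ 0.49537503, -0.49391109,  0.71460158, -0.38532331],
       [-0.52439326,  0.48580226,  0.69929098, -1.09390552],
       [ 0.        ,  0.        ,  0.        ,  1.        ]])}
side {'intrinsics': array([[379.94606695,   0.        , 322.14575721],
       [  0.        , 379.94606695, 201.44617138],
       [  0.        ,   0.        ,   1.        ]]), 'extrinsics': array([[-0.62059242, -0.78382412, -0.02201808,  0.35153532],
       [ 0.49820434, -0.41582559,  0.76084263, -0.39977982],
       [-0.60552249,  0.46120366,  0.64856279, -0.8850445 ],
       [ 0.        ,  0.        ,  0.        ,  1.        ]])}
```

View pics/scene0.png

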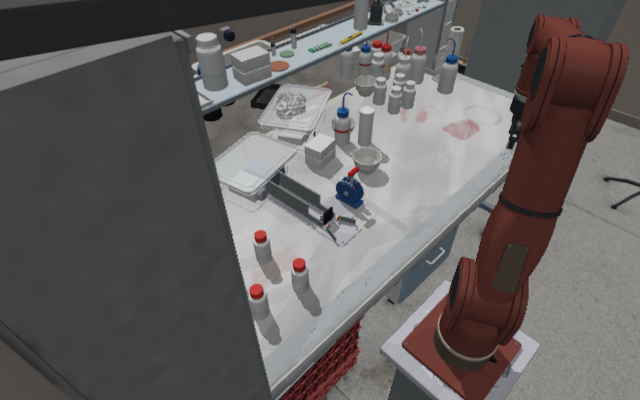

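View pics/side0.png

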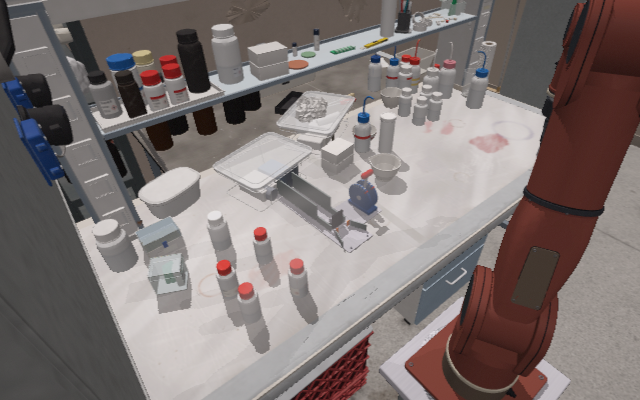

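Side shows four red caps at about (224,268), (246,290), (262,232) and (297,265), and the white-capped bottle at (215,218). The feeder runs from its mouth at (350,235) up-left, with the lever at (363,190). I'll zoom in on the feeder next.

```bash
cat > h.py <<'E'
import numpy as np, cv2
from station import robot
def ray(n,px,m=None):
    m=m or robot.camera_model(n); K=np.array(m['intrinsics']); E=np.array(m['extrinsics'])
    u=(px[0]-K[0,2])/K[0,0]; v=(px[1]-K[1,2])/K[1,1]
    if n=='wrist':
        r=np.hypot(u,v); s=np.sin(r)/max(r,1e-9); d=np.array([u*s,-v*s,-np.cos(r)])
    else: d=np.array([u,-v,-1.])
    R=E[:3,:3]; return -R.T@E[:3,3], R.T@d
def onplane(n,px,z,m=None):
    c,d=ray(n,px,m); return c+d*(z-c[2])/d[2]
def proj(n,P,m=None):
    m=m or robot.camera_model(n); K=np.array(m['intrinsics']); E=np.array(m['extrinsics'])
    p=E[:3,:3]@np.asarray(P,float)+E[:3,3]; q=np.array([p[0],-p[1],-p[2]])
    if n=='wrist':
        t=np.arctan2(np.hypot(q[0],q[1]),q[2]); k=t/np.hypot(q[0],q[1])
        return K[0,0]*k*q[0]+K[0,2],K[1,1]*k*q[1]+K[1,2]
    return K[0,0]*q[0]/q[2]+K[0,2],K[1,1]*q[1]/q[2]+K[1,2]
def tri(r1,r2):
    (a,d),(b,e)=r1,r2; d=d/np.linalg.norm(d); e=e/np.linalg.norm(e)
    t=np.linalg.lstsq(np.c_[d,-e],b-a,rcond=None)[0]; p,q=a+d*t[0],b+e*t[1]
    return (p+q)/2,np.linalg.norm(p-q)
def redblobs(im,amin=40):
    im=im.astype(int); m=((im[...,0]>130)&(im[...,0]-im[...,1]>70)&(im[...,0]-im[...,2]>70)).astype(np.uint8)
    n,l,st,c=cv2.connectedComponentsWithStats(m)
    return [(st[i],c[i]) for i in range(1,n) if st[i][4]>=amin]
E
python3 - <<'E'
from h import *
np.set_printoptions(precision=4,suppress=True)
a={}
for n,(x0,y0) in {"scene":(255,155),"side":(270,160)}.items():
    im=cv2.imread(f"pics/{n}0.png")
    a[n]=cv2.resize(im[y0:y0+95,x0:x0+130],None,fx=6,fy=6,interpolation=cv2.INTER_CUBIC)
    for st,c in redblobs(im[:,:,::-1]):
        if st[4]<600: print(n,st,c,onplane(n,c,.107)[:2])
cv2.imwrite("pics/z0.png",a["scene"]);cv2.imwrite("pics/z1.png",a["side"])
E
```

```text
scene [255 230  11   9  80] [259.7625 234.1625] [0.6169 0.1885]
scene [293 258  12  10  99] [298.4646 262.7576] [0.4508 0.177 ]
scene [250 284  13  11 116] [255.6207 289.0345] [0.467 0.321]
side [159  55  17   6  79] [166.9114  57.5316] [ 2.2041 -0.1441]
side [402  55  18   6  60] [410.9167  57.3333] [ 1.267  -1.1936]
side [161  63  18   7  95] [169.9263  66.0421] [ 2.0616 -0.1067]
side [140  70  18   7  96] [148.3542  72.8958] [2.0439 0.02  ]
side [254 227  12   9  89] [259.3483 231.1236] [0.6214 0.1866]
side [290 259  13  10 107] [296.0654 263.3832] [0.4541 0.1744]
side [216 260  15  11 121] [222.7851 264.8926] [0.5741 0.3285]
side [238 282  15  13 140] [244.9214 287.9214] [0.4707 0.32  ]
```

View pics/z0.png

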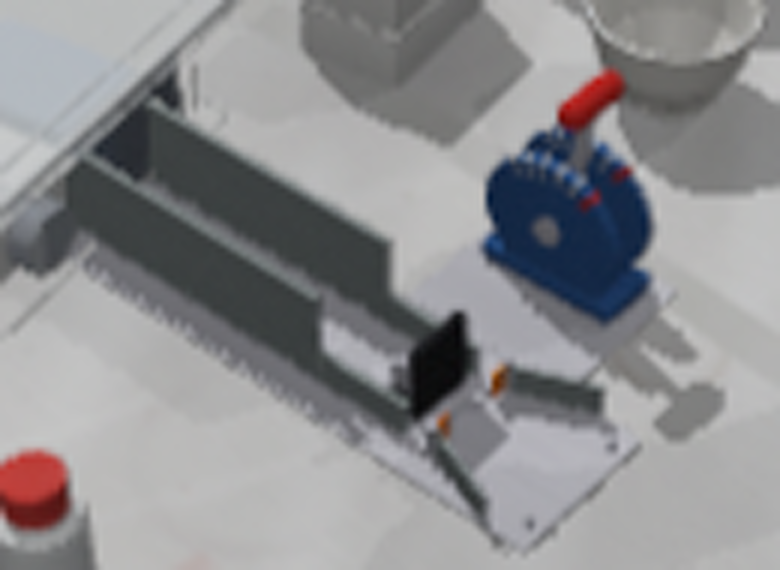

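View pics/z1.png

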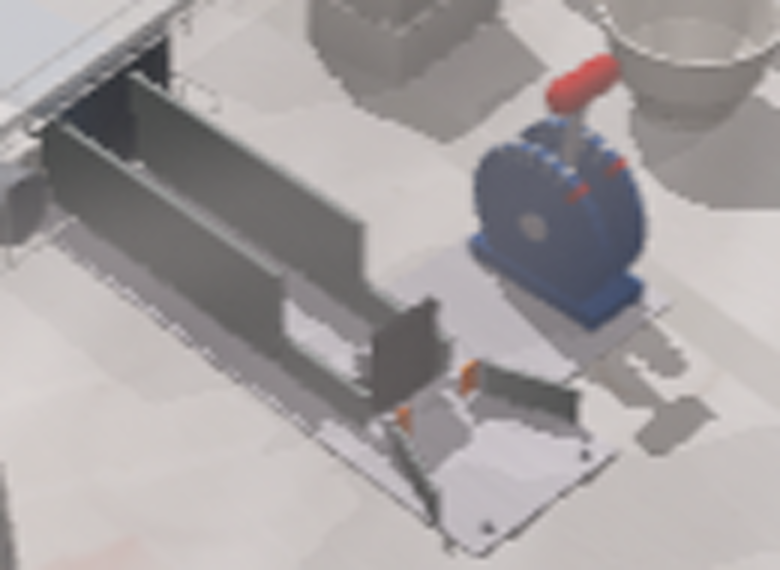

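The zooms show the plate's front corners, lips, wall steps and knob clearly. The knob is well past the red mark, leaning to +x. I'll compute the feeder frame from these.

```bash
python3 - <<'E'
from h import *
np.set_printoptions(precision=4,suppress=True)
S=lambda u,v:(255+u/6-.4,155+v/6-.4); D=lambda u,v:(270+u/6-.4,160+v/6-.4)
P={'plateR':(S(640,445),D(617,455),.004),'plateL':(S(520,552),D(478,555),.004),'lipR':(S(499,370),D(468,367),.031),'lipL':(S(445,415),D(403,408),.031),
'stepR':(S(390,240),D(362,222),.074),'stepL':(S(322,298),D(283,272),.074),'farR':(S(152,102),D(135,75),.074),'farL':(S(85,155),D(65,122),.074),'knob':(S(592,99),D(583,83),.148),'knobends':(S(575,112),D(560,97),.14),'knobend2':(S(610,84),D(607,68),.14)}
for k,(a,b,z) in P.items():
    t,e=tri(ray('scene',a),ray('side',b)); print(k,onplane('scene',a,z)[:2],onplane('side',b,z)[:2],t,round(e,4))
E
```

```text
plateR [ 0.4677 -0.1252] [ 0.4683 -0.1294] [ 0.469  -0.1285  0.0023] 0.0034
plateL [ 0.4616 -0.0183] [ 0.462  -0.0243] [ 0.4687 -0.0284 -0.0075] 0.0051
lipR [ 0.5491 -0.0917] [ 0.55   -0.0939] [ 0.5477 -0.091   0.0335] 0.0018
lipL [ 0.5462 -0.0443] [ 0.5482 -0.0462] [ 0.5395 -0.0382  0.0417] 0.0016
stepR [ 0.6396 -0.0922] [ 0.6423 -0.0954] [ 0.6311 -0.0853  0.0854] 0.0024
stepL [ 0.6323 -0.0307] [ 0.637  -0.0355] [ 0.6193 -0.0209  0.0921] 0.0039
farR [ 0.8354 -0.0749] [ 0.8383 -0.078 ] [ 0.8281 -0.0706  0.0821] 0.0024
farL [ 0.8259 -0.0132] [ 0.8263 -0.0193] [ 0.8383 -0.0239  0.0624] 0.0051
knob [ 0.5853 -0.2031] [ 0.5875 -0.2066] [ 0.5779 -0.1956  0.1578] 0.0022
knobends [ 0.5905 -0.1949] [ 0.5938 -0.196 ] [ 0.5767 -0.1788  0.1579] 0.0001
knobend2 [ 0.5932 -0.228 ] [ 0.5968 -0.2343] [ 0.5808 -0.2153  0.1562] 0.0039
```

apply_moves:
  increments:
    - {"hand": 1,"z": -0.7,"az": 0.0327}
    - {"hand": 1,"z": -0.7,"az": 0.0327}
    - {"hand": 1,"z": -0.7,"az": 0.0327}
    - {"hand": 1,"x": 0.389,"y": -0.556}
    - {"hand": 1,"x": 0.389,"y": -0.556}
    - {"hand": 1,"x": 0.389,"y": -0.556}
    - {"hand": 1,"x": 0.389,"y": -0.556}
    - {"hand": 1,"x": 0.389,"y": -0.556}
    - {"hand": 1,"x": 0.389,"y": -0.556}
    - {"hand": 1,"x": 0.389,"y": -0.556}
    - {"hand": 1,"x": 0.389,"y": -0.556}
    - {"hand": 1,"x": 0.389,"y": -0.556}
    - {"hand": 1,"x": 0.389,"y": -0.556}
    - {"hand": 1,"x": 0.389,"y": -0.556}
    - {"hand": 1,"x": 0.389,"y": -0.556}
    - {"hand": 1,"x": 0.389,"y": -0.556}
    - {"hand": 1,"x": 0.389,"y": -0.556}
    - {"hand": 1,"x": 0.389,"y": -0.556}
    - {"hand": 1,"x": 0.389,"y": -0.556}
    - {"hand": 1}

```text
invalid input
```

```bash
python3 - <<'E'
from h import *
np.set_printoptions(precision=4,suppress=True)
s=robot.state(); print(s['t'],s['ee_pos'],s['tool_rot'],s['joints'],s['force'])
im=robot.camera('wrist'); cv2.imwrite("pics/w1.png",im[:,:,::-1])
m=robot.camera_model('wrist'); print(m, ray('wrist',(320,200))[0])
np.save('w1.npy',m,allow_pickle=True)
E
```

```text
0.1 [ 0.248  -0.6004  0.2305] [[ 0.9242  0.3818 -0.0006]
 [ 0.3818 -0.9242  0.0013]
 [-0.0001 -0.0014 -1.    ]] [ 1.0798  0.3338  0.0399  1.4661 -0.0134  1.3433 -0.0585] [ 0.1422 -0.2195 -0.4053]
{'intrinsics': array([[309.7069,   0.    , 318.7443],
       [  0.    , 309.7069, 197.7151],
       [  0.    ,   0.    ,   1.    ]]), 'extrinsics': array([[ 0.3812, -0.9245, -0.001 , -0.6481],
       [ 0.8903,  0.3674, -0.2691,  0.0343],
       [ 0.2492,  0.1016,  0.9631, -0.3792],
       [ 0.    ,  0.    ,  0.    ,  1.    ]])} [ 0.311  -0.5732  0.3737]
```

View pics/w1.png

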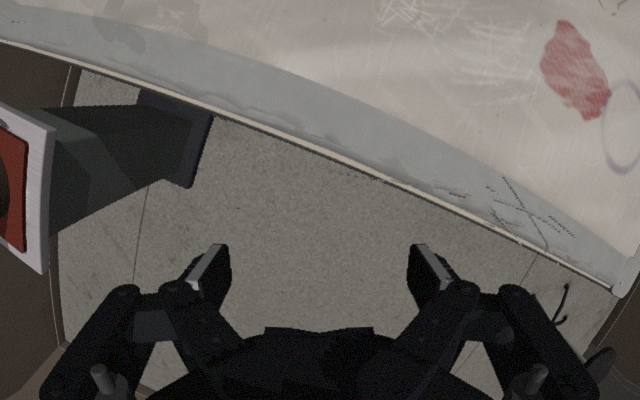

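The move was refused, so the arm hasn't moved. The wrist view shows only the open hand off the bench edge. I'll retry with every key given in each row.

apply_moves:
  increments:
    - {"hand": 1,"x": 0,"y": 0,"z": -0.7,"ax": 0,"ay": 0,"az": 0.0327}
    - {"hand": 1,"x": 0,"y": 0,"z": -0.7,"ax": 0,"ay": 0,"az": 0.0327}
    - {"hand": 1,"x": 0,"y": 0,"z": -0.7,"ax": 0,"ay": 0,"az": 0.0327}
    - {"hand": 1,"x": 0.389,"y": -0.556,"z": 0,"ax": 0,"ay": 0,"az": 0}
    - {"hand": 1,"x": 0.389,"y": -0.556,"z": 0,"ax": 0,"ay": 0,"az": 0}
    - {"hand": 1,"x": 0.389,"y": -0.556,"z": 0,"ax": 0,"ay": 0,"az": 0}
    - {"hand": 1,"x": 0.389,"y": -0.556,"z": 0,"ax": 0,"ay": 0,"az": 0}
    - {"hand": 1,"x": 0.389,"y": -0.556,"z": 0,"ax": 0,"ay": 0,"az": 0}
    - {"hand": 1,"x": 0.389,"y": -0.556,"z": 0,"ax": 0,"ay": 0,"az": 0}
    - {"hand": 1,"x": 0.389,"y": -0.556,"z": 0,"ax": 0,"ay": 0,"az": 0}
    - {"hand": 1,"x": 0.389,"y": -0.556,"z": 0,"ax": 0,"ay": 0,"az": 0}
    - {"hand": 1,"x": 0.389,"y": -0.556,"z": 0,"ax": 0,"ay": 0,"az": 0}
    - {"hand": 1,"x": 0.389,"y": -0.556,"z": 0,"ax": 0,"ay": 0,"az": 0}
    - {"hand": 1,"x": 0.389,"y": -0.556,"z": 0,"ax": 0,"ay": 0,"az": 0}
    - {"hand": 1,"x": 0.389,"y": -0.556,"z": 0,"ax": 0,"ay": 0,"az": 0}
    - {"hand": 1,"x": 0.389,"y": -0.556,"z": 0,"ax": 0,"ay": 0,"az": 0}
    - {"hand": 1,"x": 0.389,"y": -0.556,"z": 0,"ax": 0,"ay": 0,"az": 0}
    - {"hand": 1,"x": 0.389,"y": -0.556,"z": 0,"ax": 0,"ay": 0,"az": 0}
    - {"hand": 1,"x": 0.389,"y": -0.556,"z": 0,"ax": 0,"ay": 0,"az": 0}
    - {"hand": 1,"x": 0,"y": 0,"z": 0,"ax": 0,"ay": 0,"az": 0}

```text
t: 1.82
ee_pos: [0.5236, -0.1239, 0.336]
tool_rot: [[0.996, 0.093, 0.001], [0.093, -0.996, 0.003], [0.001, -0.003, -1.0]]
force: [-0.8, 2.1, 0.5]
finger_gap: 0.0002
gripper_force: 0.0
```

```bash
python3 - <<'E'
from h import *
np.set_printoptions(precision=4,suppress=True)
s=robot.state(); print(s['t'],s['ee_pos'],s['tool_rot'],s['joints'],s['force'])
m=robot.camera_model('wrist');im=robot.camera('wrist'); cv2.imwrite("pics/w2.png",im[:,:,::-1])
np.save('w2.npy',m,allow_pickle=True)
E
```

```text
1.8167 [ 0.5236 -0.1239  0.336 ] [[ 0.9957  0.0927  0.0005]
 [ 0.0927 -0.9957  0.0031]
 [ 0.0008 -0.003  -1.    ]] [ 0.4753  0.0895 -0.3478  1.5513  0.0274  1.506  -1.3509] [-0.7548  2.1052  0.4633]
```

View pics/w2.png

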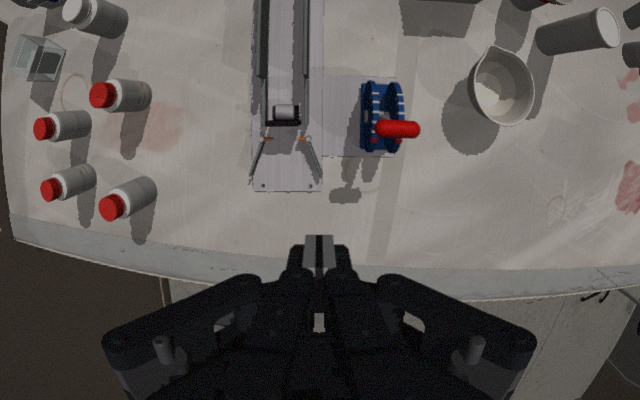

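The wrist view shows exactly four red caps, at (103,95), (43,128), (52,188) and (112,206). It also shows the plate corners at (249,191) and (322,191), the lips at (268,137) and (303,137), and the knob at (398,129). Now refining the feeder pose from these.

```bash
python3 - <<'E'
from h import *
np.set_printoptions(precision=4,suppress=True)
m=np.load('w2.npy',allow_pickle=True).item(); im=cv2.imread('pics/w2.png')[:,:,::-1].astype(int)
for st,c in redblobs(im.astype(np.uint8),20): print('red',st,c,onplane('wrist',c,.112,m)[:2],'knobz',onplane('wrist',c,.148,m)[:2])
o=((im[...,0]>150)&(im[...,0]-im[...,2]>60)&(im[...,1]-im[...,2]>25)&(im[...,0]-im[...,1]>20)).astype(np.uint8)
n,l,st,c=cv2.connectedComponentsWithStats(o)
for i in range(1,n):
    if st[i][4]>=4: print('or',st[i],c[i],onplane('wrist',c[i],.031,m)[:2])
for p in [(249,191),(322,191)]: print('plate',onplane('wrist',p,.004,m)[:2])
cv2.imwrite('pics/w2z.png',cv2.resize(im[0:200,235:425,::-1].astype(np.uint8),None,fx=3,fy=3,interpolation=cv2.INTER_CUBIC))
E
```

```text
red [ 89  82  17  25 329] [97.1915 94.2401] [0.611  0.1993] knobz [0.6091 0.1683]
red [ 33 118  12  22 198] [ 38.7576 128.1313] [0.5645 0.3415] knobz [0.5672 0.2966]
red [380 120  40  13 405] [399.1654 126.2444] [ 0.5871 -0.2131] knobz [ 0.5875 -0.2036]
red [ 40 181  13  20 189] [ 46.0212 190.2328] [0.4599 0.333 ] knobz [0.4727 0.2889]
red [ 99 198  17  23 309] [107.0162 208.8123] [0.4431 0.187 ] knobz [0.4576 0.1572]
or [299 138   5   1   5] [301. 138.] [ 0.5537 -0.0932]
plate [ 0.4602 -0.0147]
plate [ 0.4709 -0.1317]
```

View pics/w2z.png

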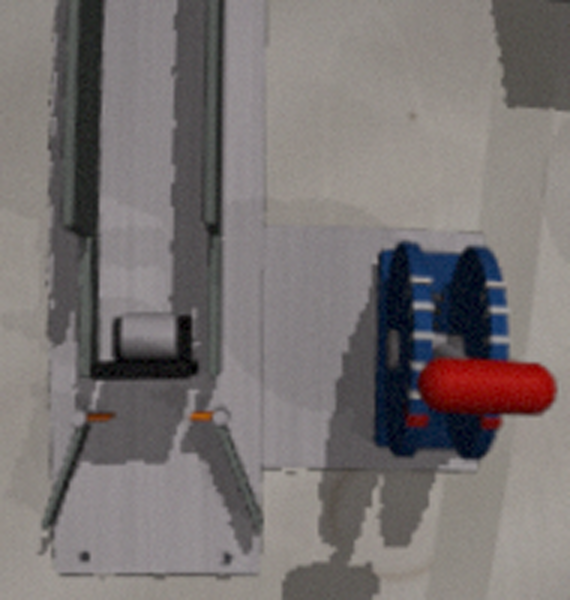

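```bash
python3 - <<'E'
from h import *
np.set_printoptions(precision=4,suppress=True)
m=np.load('w2.npy',allow_pickle=True).item()
W=lambda u,v:(235+u/3-.33,v/3-.33)
q=lambda u,v,z:onplane('wrist',W(u,v),z,m)[:2]
def seg(k,a,b,off):
    d=a-b; y=np.arctan2(-d[0],d[1]); c=(a+b)/2; print(k,c,'yaw',y,'len',np.hypot(*d),'origin@.088',c+off*np.array([np.cos(.09),np.sin(.09)]))
seg('piv',q(81,418,.031),q(222,416,.031),0)
seg('tips',q(115,417,.02),q(190,415,.02),0)
seg('plate',q(60,573,.004),q(260,575,.004),.085)
seg('step',q(75,235,.074),q(211,232,.074),-.088)   # top front, wall outer/inner mid
a,b=q(100,235,.03),q(100,20,.074)
for u0,v0,u1,v1,z in [(212,232,214,5,.074),(72,235,72,5,.074)]:
    d=q(u1,v1,z)-q(u0,v0,z); print('wall yaw',np.arctan2(d[1],d[0]))
E
```

```text
piv [ 0.551  -0.0701] yaw 0.09272166386345877 len 0.06877693077191122 origin@.088 [ 0.551  -0.0701]
tips [ 0.5504 -0.0696] yaw 0.10530418751819311 len 0.03742556947209033 origin@.088 [ 0.5504 -0.0696]
plate [ 0.4659 -0.0774] yaw 0.08101813370192333 len 0.10703978735590051 origin@.088 [ 0.5506 -0.0697]
step [ 0.6351 -0.0641] yaw 0.0839469465885952 len 0.059148118513440755 origin@.088 [ 0.5474 -0.072 ]
wall yaw 0.08679281631957533
wall yaw 0.10550945005872045
```

apply_moves:
  increments:
    - {"hand": 1,"x": 0.48,"y": 0.42,"z": 0,"ax": 0,"ay": 0,"az": 0}
    - {"hand": 1,"x": 0.48,"y": 0.42,"z": 0,"ax": 0,"ay": 0,"az": 0}
    - {"hand": 1,"x": 0.48,"y": 0.42,"z": 0,"ax": 0,"ay": 0,"az": 0}
    - {"hand": 1,"x": 0.48,"y": 0.42,"z": 0,"ax": 0,"ay": 0,"az": 0}
    - {"hand": 1,"x": 0,"y": 0,"z": 0.7,"ax": 0,"ay": 0,"az": 0}
    - {"hand": 1,"x": 0,"y": 0,"z": 0.7,"ax": 0,"ay": 0,"az": 0}
    - {"hand": 1,"x": 0,"y": 0,"z": 0.7,"ax": 0,"ay": 0,"az": 0}
    - {"hand": 1,"x": 0,"y": 0,"z": 0.7,"ax": 0,"ay": 0,"az": 0}
    - {"hand": 1,"x": 0,"y": 0,"z": 0.7,"ax": 0,"ay": 0,"az": 0}
    - {"hand": 1,"x": 0,"y": 0,"z": 0.7,"ax": 0,"ay": 0,"az": 0}
    - {"hand": 1,"x": 0,"y": 0,"z": 0,"ax": 0,"ay": 0,"az": 0}

```text
t: 2.78
ee_pos: [0.6189, -0.2075, 0.1184]
tool_rot: [[0.997, 0.082, -0.011], [0.082, -0.997, 0.003], [-0.011, -0.004, -1.0]]
force: [-0.9, -0.4, -1.0]
finger_gap: 0.0004
gripper_force: 0.0
```

```bash
cat >> h.py <<'E'
O=np.array([.550,-.070]); YAW=.09; F=np.array([[np.cos(YAW),-np.sin(YAW)],[np.sin(YAW),np.cos(YAW)]])
def feeder(p): return F.T@(np.asarray(p)[:2]-O)
def where():
    np.set_printoptions(precision=4,suppress=True)
    s=robot.state(); R=np.array(s['tool_rot']); print('t',round(s['t'],2),'world',np.array(s['ee_pos']),'feeder',feeder(s['ee_pos']),'yaw',round(np.arctan2(R[1,0],R[0,0]),4),'F',np.array(s['force']),'gap',round(s['finger_gap'],4)); return s
def look(n):
    m=robot.camera_model(n); return robot.camera(n),m
def knob(n='scene'):
    im,m=look(n); b=[x for x in redblobs(im) ]; best=None
    for st,c in b:
        p=onplane(n,c,.145,m)
        f=feeder(p)-[.035,-.135]
        if abs(f[1])<.035 and abs(f[0])<.11:
            phi=0
            for _ in range(20):
                q=onplane(n,c,.054+.095*np.cos(phi),m); f=feeder(q)-[.035,-.135]; phi=np.arcsin(np.clip(f[0]/.095,-1,1))
            print(n,'knob',st,c,'feeder',f,'theta',round(phi+.625,3),'notch',round((phi+.625)/.25,2))
E
python3 - <<'E'
from h import *
where(); knob('scene'); knob('side')
E
```

```text
t 2.78 world [ 0.6189 -0.2075  0.1184] feeder [ 0.0563 -0.1431] yaw 0.0825 F [-0.8641 -0.3601 -1.0073] gap 0.0004
```

apply_moves:
  increments:
    - {"hand": 1,"x": -0.12,"y": 0,"z": 0,"ax": 0,"ay": 0,"az": 0}
    - {"hand": 1,"x": -0.12,"y": 0,"z": 0,"ax": 0,"ay": 0,"az": 0}
    - {"hand": 1,"x": -0.12,"y": 0,"z": 0,"ax": 0,"ay": 0,"az": 0}
    - {"hand": 1,"x": -0.12,"y": 0,"z": 0,"ax": 0,"ay": 0,"az": 0}
    - {"hand": 1,"x": -0.12,"y": 0,"z": 0,"ax": 0,"ay": 0,"az": 0}
    - {"hand": 1,"x": -0.12,"y": 0,"z": 0,"ax": 0,"ay": 0,"az": 0}
    - {"hand": 1,"x": -0.12,"y": 0,"z": 0,"ax": 0,"ay": 0,"az": 0}
    - {"hand": 1,"x": -0.12,"y": 0,"z": 0,"ax": 0,"ay": 0,"az": 0}
    - {"hand": 1,"x": 0,"y": 0,"z": 0,"ax": 0,"ay": 0,"az": 0}
    - {"hand": 1,"x": 0,"y": 0,"z": 0,"ax": 0,"ay": 0,"az": 0}

```text
t: 3.72
ee_pos: [0.5788, -0.2108, 0.1274]
tool_rot: [[0.996, 0.084, 0.007], [0.084, -0.996, -0.0], [0.007, 0.001, -1.0]]
force: [14.5, -0.9, -8.3]
finger_gap: -0.0
gripper_force: 7.7
```

```bash
python3 - <<'E'
from h import *
where(); knob('scene'); knob('wrist'); knob('side')
E
```

```text
t 3.72 world [ 0.5788 -0.2108  0.1274] feeder [ 0.0161 -0.1428] yaw 0.0845 F [14.4671 -0.8922 -8.2934] gap -0.0
```

```bash
python3 - <<'E'
from h import *
a,_=look('scene'); b,_=look('wrist')
a=cv2.resize(a[140:220,300:420],(600,400),interpolation=cv2.INTER_CUBIC); b=cv2.resize(b[60:300,250:450],(333,400))
cv2.imwrite('pics/c1.png',np.hstack([a[:,140:],b])[:,:,::-1])
E
```

```text
(no output)
```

View pics/c1.png

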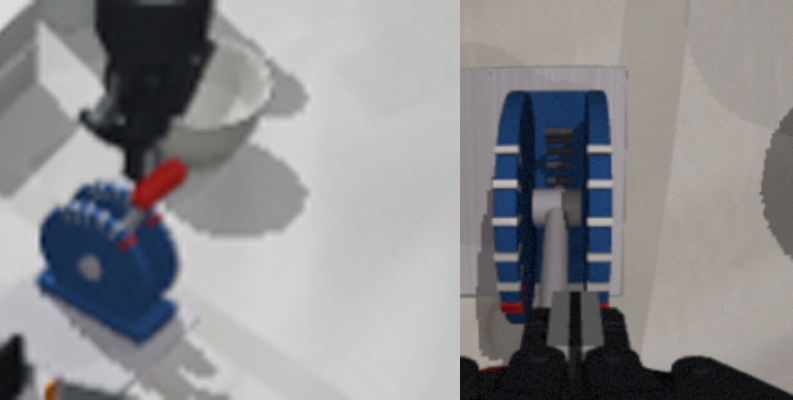

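The lever stem stands by the red marks, with the closed fingers against the knob. It looks to be at its zero stop, so I'll back off and measure it.

apply_moves:
  increments:
    - {"hand": 1,"x": 0.4,"y": 0,"z": 0,"ax": 0,"ay": 0,"az": 0}
    - {"hand": 1,"x": 0.4,"y": 0,"z": 0,"ax": 0,"ay": 0,"az": 0}
    - {"hand": 1,"x": 0,"y": 0,"z": -0.7,"ax": 0,"ay": 0,"az": 0}
    - {"hand": 1,"x": 0,"y": 0,"z": -0.7,"ax": 0,"ay": 0,"az": 0}
    - {"hand": 1,"x": 0,"y": 0,"z": -0.7,"ax": 0,"ay": 0,"az": 0}
    - {"hand": 1,"x": -0.7,"y": -0.1,"z": -0.4,"ax": 0,"ay": 0,"az": 0}
    - {"hand": 1,"x": -0.7,"y": -0.1,"z": -0.4,"ax": 0,"ay": 0,"az": 0}
    - {"hand": 1,"x": -0.5,"y": 0,"z": 0,"ax": 0,"ay": 0,"az": 0}
    - {"hand": 1,"x": 0,"y": 0,"z": 0,"ax": 0,"ay": 0,"az": 0}

```text
t: 4.72
ee_pos: [0.5165, -0.2074, 0.2739]
tool_rot: [[0.997, 0.08, 0.001], [0.08, -0.997, -0.003], [0.001, 0.003, -1.0]]
force: [1.7, -0.9, -0.1]
finger_gap: 0.0002
gripper_force: 0.0
```

```bash
python3 - <<'E'
from h import *
where(); knob('scene'); knob('wrist'); knob('side')
b,_=look('wrist'); cv2.imwrite('pics/w3.png',b[:,:,::-1])
E
```

```text
t 4.72 world [ 0.5165 -0.2074  0.2739] feeder [-0.0457 -0.1338] yaw 0.0805 F [ 1.7199 -0.8564 -0.0971] gap 0.0002
wrist knob [296 132  51  14 589] [320.6842 138.4329] feeder [-0.0329  0.0004] theta 0.271 notch 1.08
```

apply_moves:
  increments:
    - {"hand": 1,"x": 0.67,"y": 0,"z": 0,"ax": 0,"ay": 0,"az": -0.003}
    - {"hand": 1,"x": 0.67,"y": 0,"z": 0,"ax": 0,"ay": 0,"az": 0}
    - {"hand": 1,"x": 0.67,"y": 0,"z": 0,"ax": 0,"ay": 0,"az": 0}
    - {"hand": 1,"x": 0,"y": 0,"z": 0.6,"ax": 0,"ay": 0,"az": 0}
    - {"hand": 1,"x": 0,"y": 0,"z": 0.6,"ax": 0,"ay": 0,"az": 0}
    - {"hand": 1,"x": 0,"y": 0,"z": 0.6,"ax": 0,"ay": 0,"az": 0}
    - {"hand": 1,"x": 0,"y": 0,"z": 0.6,"ax": 0,"ay": 0,"az": 0}
    - {"hand": 1,"x": 0,"y": 0,"z": 0.6,"ax": 0,"ay": 0,"az": 0}
    - {"hand": 1,"x": 0,"y": 0,"z": 0,"ax": 0,"ay": 0,"az": 0}
    - {"hand": 1,"x": -0.2,"y": 0,"z": 0,"ax": 0,"ay": 0,"az": 0}
    - {"hand": 1,"x": -0.2,"y": 0,"z": 0,"ax": 0,"ay": 0,"az": 0}
    - {"hand": 1,"x": -0.1,"y": 0,"z": 0,"ax": 0,"ay": 0,"az": 0}
    - {"hand": 1,"x": 0,"y": 0,"z": 0,"ax": 0,"ay": 0,"az": 0}
    - {"hand": 1,"x": 0,"y": 0,"z": 0,"ax": 0,"ay": 0,"az": 0}

```text
t: 6.08
ee_pos: [0.596, -0.1997, 0.1233]
tool_rot: [[0.996, 0.092, 0.003], [0.092, -0.996, -0.001], [0.003, 0.001, -1.0]]
force: [0.0, -0.7, 0.4]
finger_gap: -0.0001
gripper_force: 0.0
```

```bash
python3 - <<'E'
from h import *
where()
E
```

```text
t 6.08 world [ 0.596  -0.1997  0.1233] feeder [ 0.0342 -0.1333] yaw 0.0923 F [ 0.0111 -0.6838  0.3642] gap -0.0001
```

Free at fx=.034. I'll push in small steps.

apply_moves:
  increments:
    - {"hand": 1,"x": -0.1,"y": 0,"z": 0,"ax": 0,"ay": 0,"az": 0}
    - {"hand": 1,"x": -0.1,"y": 0,"z": 0,"ax": 0,"ay": 0,"az": 0}
    - {"hand": 1,"x": -0.1,"y": 0,"z": 0,"ax": 0,"ay": 0,"az": 0}
    - {"hand": 1,"x": -0.1,"y": 0,"z": 0,"ax": 0,"ay": 0,"az": 0}
    - {"hand": 1,"x": 0,"y": 0,"z": 0,"ax": 0,"ay": 0,"az": 0}
    - {"hand": 1,"x": 0,"y": 0,"z": 0,"ax": 0,"ay": 0,"az": 0}

```text
t: 6.58
ee_pos: [0.5798, -0.1998, 0.1236]
tool_rot: [[0.995, 0.095, 0.01], [0.095, -0.996, -0.0], [0.01, 0.001, -1.0]]
force: [13.9, 2.8, 1.0]
finger_gap: 0.0
gripper_force: 6.5
```

apply_moves:
  increments:
    - {"hand": 1,"x": -0.1,"y": 0,"z": 0,"ax": 0,"ay": 0,"az": 0}
    - {"hand": 1,"x": -0.1,"y": 0,"z": 0,"ax": 0,"ay": 0,"az": 0}
    - {"hand": 1,"x": 0,"y": 0,"z": 0,"ax": 0,"ay": 0,"az": 0}
    - {"hand": 1,"x": 0,"y": 0,"z": 0,"ax": 0,"ay": 0,"az": 0}

```text
t: 6.92
ee_pos: [0.5748, -0.1996, 0.1249]
tool_rot: [[0.995, 0.097, 0.019], [0.097, -0.995, 0.0], [0.019, 0.002, -1.0]]
force: [32.1, 3.1, -6.1]
finger_gap: -0.0002
gripper_force: 17.0
```

apply_moves:
  increments:
    - {"hand": 1,"x": -0.08,"y": 0,"z": 0,"ax": 0,"ay": 0,"az": 0}
    - {"hand": 1,"x": 0,"y": 0,"z": 0,"ax": 0,"ay": 0,"az": 0}
    - {"hand": 1,"x": 0,"y": 0,"z": 0,"ax": 0,"ay": 0,"az": 0}

```text
t: 7.17
ee_pos: [0.5727, -0.1996, 0.1251]
tool_rot: [[0.995, 0.097, 0.023], [0.097, -0.995, 0.0], [0.023, 0.002, -1.0]]
force: [40.7, 2.9, -13.2]
finger_gap: -0.0001
gripper_force: 21.5
```

40 N means it is up against a stop, so I'm backing off to see where the lever stands.

apply_moves:
  increments:
    - {"hand": 1,"x": 0.3,"y": 0,"z": 0,"ax": 0,"ay": 0,"az": 0}
    - {"hand": 1,"x": 0.3,"y": 0,"z": 0,"ax": 0,"ay": 0,"az": 0}
    - {"hand": 1,"x": 0.3,"y": 0,"z": 0,"ax": 0,"ay": 0,"az": 0}
    - {"hand": 1,"x": 0,"y": 0,"z": -0.7,"ax": 0,"ay": 0,"az": 0}
    - {"hand": 1,"x": 0,"y": 0,"z": -0.7,"ax": 0,"ay": 0,"az": 0}
    - {"hand": 1,"x": 0,"y": 0,"z": -0.7,"ax": 0,"ay": 0,"az": 0}
    - {"hand": 1,"x": -0.7,"y": 0,"z": 0,"ax": 0,"ay": 0,"az": 0}
    - {"hand": 1,"x": -0.7,"y": 0,"z": 0,"ax": 0,"ay": 0,"az": 0}
    - {"hand": 1,"x": -0.7,"y": 0,"z": 0,"ax": 0,"ay": 0,"az": 0}
    - {"hand": 1,"x": -0.3,"y": 0,"z": 0,"ax": 0,"ay": 0,"az": 0}
    - {"hand": 1,"x": 0,"y": 0,"z": 0,"ax": 0,"ay": 0,"az": 0}

```text
t: 8.08
ee_pos: [0.4835, -0.2106, 0.2268]
tool_rot: [[0.996, 0.09, -0.001], [0.09, -0.996, -0.001], [-0.001, 0.001, -1.0]]
force: [1.0, -0.7, 0.4]
finger_gap: -0.0001
gripper_force: 0.0
```

```bash
python3 - <<'E'
from h import *
s=where(); knob('scene'); knob('wrist'); knob('side')
b,m=look('wrist'); a,_=look('side')
c=feeder([0,0]); 
z=cv2.resize(b[60:220,240:400],(480,480),interpolation=cv2.INTER_CUBIC); y=cv2.resize(a[150:230,340:393],(318,480),interpolation=cv2.INTER_CUBIC)
cv2.imwrite('pics/c2.png',np.hstack([z,y])[:,:,::-1])
ax=O+F@[.035,-.135]
for th in (0,.25):
    o=F@[.095*np.sin(th-.625),0]; print(th,proj('wrist',[*(ax+o),.054+.095*np.cos(th-.625)],m))
E
```

```text
t 8.08 world [ 0.4835 -0.2106  0.2268] feeder [-0.0788 -0.134 ] yaw 0.0898 F [ 0.9809 -0.6666  0.3533] gap -0.0001
wrist knob [291  90  63  15 811] [322.0136  97.0925] feeder [-0.0318  0.0003] theta 0.284 notch 1.13
0 (np.float64(323.3754781298593), np.float64(131.41340927466706))
0.25 (np.float64(323.73045504646797), np.float64(104.01227167114521))
```

View pics/c2.png

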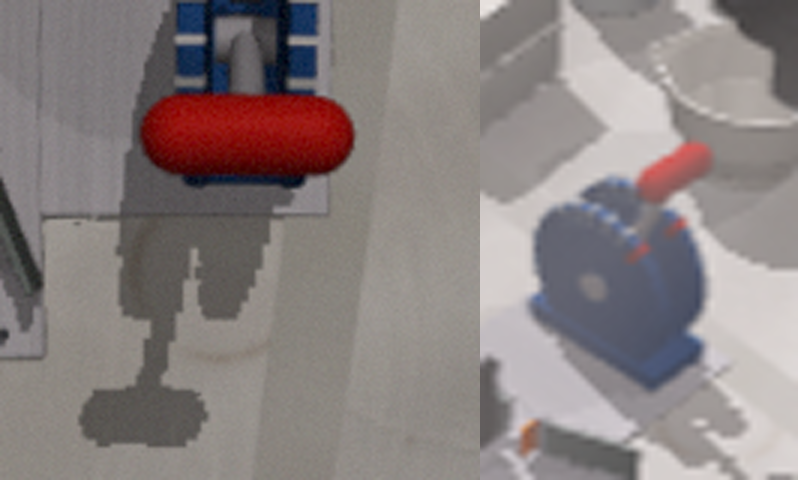

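```bash
python3 - <<'E'
from h import *
np.set_printoptions(precision=4,suppress=True)
m=np.load('w2.npy',allow_pickle=True).item()
W=lambda u,v:(235+u/3-.33,v/3-.33)
for u,v,k in [(418,420,0),(490,422,0),(422,282,5),(422,312,4),(422,347,3),(415,380,2),(415,395,1)]:
    ph=-.625+.25*k; z=.054+.05*np.cos(ph); f=feeder(onplane('wrist',W(u,v),z,m)); print(k,f,'axis x est',f[0]-.05*np.sin(ph))
im,mm=look('wrist'); im=im.astype(int)
w=(im.min(2)>150)
# marks now: rim
ax=O+F@[.035,-.1]
for k in range(6):
    ph=-.625+.25*k; print(k,proj('wrist',[*(O+F@[.035+.05*np.sin(ph),-.118]),.054+.05*np.cos(ph)],mm))
cv2.imwrite('pics/w4.png',im[:,:,::-1].astype(np.uint8))
E
```

```text
0 [ 0.0054 -0.1184] axis x est 0.034658685443652665
0 [ 0.0055 -0.1495] axis x est 0.034720041426265086
5 [ 0.0633 -0.1189] axis x est 0.03401331769725749
4 [ 0.0505 -0.118 ] axis x est 0.03216092048121216
3 [ 0.0361 -0.1177] axis x est 0.029833097141922657
2 [ 0.0225 -0.1151] axis x est 0.028732106587888082
1 [ 0.0162 -0.1158] axis x est 0.03450970460548401
0 (np.float64(303.88444575143916), np.float64(99.89733479285135))
1 (np.float64(303.56688361790793), np.float64(87.05708174462596))
2 (np.float64(303.42446336278783), np.float64(72.85355476904765))
3 (np.float64(303.4803719047156), np.float64(58.67884125768657))
4 (np.float64(303.72591940476326), np.float64(45.91887544346952))
5 (np.float64(304.1238468022235), np.float64(35.67272670601048))
```

```bash
python3 - <<'E'
from h import *
for n in('scene','side'):
  for th in (0,.125,.25,.5):
    ph=th-.625
    print(n,th,*[np.round(proj(n,[*(O+F@[.035+.095*np.sin(ph),y]),.054+.095*np.cos(ph)]),1) for y in (-.119,-.135,-.151)])
im,_=look('scene')
im=im.astype(int); m=((im[...,0]>120)&(im[...,0]-im[...,1]>60))[150:200,330:385]; ys,xs=np.nonzero(m); print(xs.mean()+330,ys.mean()+150,len(xs))
print('c1 knob ends scene px', 300+(145+140)/5,140+192/5, 300+(178+140)/5,140+168/5)
E
```

```text
scene 0 [360.3 182.6] [363.1 180.2] [365.8 177.9]
scene 0.125 [358. 180.] [360.8 177.6] [363.6 175.3]
scene 0.25 [355.6 177.5] [358.4 175.2] [361.2 172.9]
scene 0.5 [350.3 173.5] [353.1 171.2] [355.9 168.9]
side 0 [373.  186.4] [376.3 184.2] [379.5 182. ]
side 0.125 [370.7 183.4] [374.  181.3] [377.2 179.2]
side 0.25 [368.3 180.8] [371.6 178.6] [374.8 176.5]
side 0.5 [363.  176.3] [366.3 174.2] [369.6 172.1]
358.3636363636364 174.54545454545456 44
c1 knob ends scene px 357.0 178.4 363.6 173.6
```

apply_moves:
  increments:
    - {"hand": 1,"x": 0.65,"y": 0,"z": 0,"ax": 0,"ay": 0,"az": 0}
    - {"hand": 1,"x": 0.65,"y": 0,"z": 0,"ax": 0,"ay": 0,"az": 0}
    - {"hand": 1,"x": 0.65,"y": 0,"z": 0,"ax": 0,"ay": 0,"az": 0}
    - {"hand": 1,"x": 0.65,"y": 0,"z": 0,"ax": 0,"ay": 0,"az": 0}
    - {"hand": 1,"x": 0,"y": 0,"z": 0.63,"ax": 0,"ay": 0,"az": 0}
    - {"hand": 1,"x": 0,"y": 0,"z": 0.63,"ax": 0,"ay": 0,"az": 0}
    - {"hand": 1,"x": 0,"y": 0,"z": 0.63,"ax": 0,"ay": 0,"az": 0}
    - {"hand": 1,"x": 0,"y": 0,"z": 0,"ax": 0,"ay": 0,"az": 0}
    - {"hand": 1,"x": -0.15,"y": 0,"z": 0,"ax": 0,"ay": 0,"az": 0}
    - {"hand": 1,"x": -0.15,"y": 0,"z": 0,"ax": 0,"ay": 0,"az": 0}
    - {"hand": 1,"x": -0.15,"y": 0,"z": 0,"ax": 0,"ay": 0,"az": 0}
    - {"hand": 1,"x": -0.15,"y": 0,"z": 0,"ax": 0,"ay": 0,"az": 0}
    - {"hand": 1,"x": 0,"y": 0,"z": 0,"ax": 0,"ay": 0,"az": 0}

```text
t: 9.52
ee_pos: [0.5857, -0.201, 0.1337]
tool_rot: [[0.996, 0.092, 0.002], [0.092, -0.996, -0.002], [0.002, 0.002, -1.0]]
force: [-0.7, 0.4, 0.2]
finger_gap: -0.0002
gripper_force: 0.0
```

apply_moves:
  increments:
    - {"hand": 1,"x": -0.1,"y": 0,"z": 0,"ax": 0,"ay": 0,"az": 0}
    - {"hand": 1,"x": 0,"y": 0,"z": 0,"ax": 0,"ay": 0,"az": 0}

```text
t: 9.68
ee_pos: [0.582, -0.2006, 0.133]
tool_rot: [[0.996, 0.093, 0.003], [0.093, -0.996, -0.001], [0.003, 0.001, -1.0]]
force: [1.2, -0.1, 2.0]
finger_gap: -0.0
gripper_force: 0.6
```

apply_moves:
  increments:
    - {"hand": 1,"x": 0,"y": 0,"z": 0,"ax": 0,"ay": 0,"az": 0}
    - {"hand": 1,"x": 0,"y": 0,"z": 0,"ax": 0,"ay": 0,"az": 0}
    - {"hand": 1,"x": 0,"y": 0,"z": 0,"ax": 0,"ay": 0,"az": 0}
    - {"hand": 1,"x": 0,"y": 0,"z": 0,"ax": 0,"ay": 0,"az": 0}
    - {"hand": 1,"x": 0,"y": 0,"z": 0,"ax": 0,"ay": 0,"az": 0}
    - {"hand": 1,"x": 0,"y": 0,"z": 0,"ax": 0,"ay": 0,"az": 0}

```text
t: 10.18
ee_pos: [0.5818, -0.2003, 0.1318]
tool_rot: [[0.996, 0.093, 0.0], [0.093, -0.996, 0.0], [0.0, -0.0, -1.0]]
force: [2.2, 0.2, 2.1]
finger_gap: -0.0001
gripper_force: 0.9
```

```bash
python3 - <<'E'
from h import *
where()
im,_=look('scene')
im=im.astype(int); m=((im[...,0]>120)&(im[...,0]-im[...,1]>60))[150:200,330:385]; ys,xs=np.nonzero(m); print(xs.mean()+330,ys.mean()+150,len(xs),xs.min()+330,xs.max()+330)
im,_=look('side')
z=im[120:220,320:420]; cv2.imwrite('pics/c3.png',cv2.resize(z,(500,500),interpolation=cv2.INTER_CUBIC)[:,:,::-1])
E
```

```text
t 10.18 world [ 0.5818 -0.2003  0.1318] feeder [ 0.02   -0.1326] yaw 0.0932 F [2.2054 0.1991 2.132 ] gap -0.0001
358.57142857142856 175.22448979591837 49 354 363
```

apply_moves:
  increments:
    - {"hand": 1,"x": -0.08,"y": 0,"z": 0,"ax": 0,"ay": 0,"az": 0}
    - {"hand": 1,"x": 0,"y": 0,"z": 0,"ax": 0,"ay": 0,"az": 0}
    - {"hand": 1,"x": 0,"y": 0,"z": 0,"ax": 0,"ay": 0,"az": 0}
    - {"hand": 1,"x": 0,"y": 0,"z": 0,"ax": 0,"ay": 0,"az": 0}

```text
t: 10.62
ee_pos: [0.577, -0.2009, 0.1316]
tool_rot: [[0.996, 0.093, -0.001], [0.093, -0.996, 0.0], [-0.001, -0.0, -1.0]]
force: [0.4, 0.7, -0.1]
finger_gap: 0.0
gripper_force: 0.0
```

apply_moves:
  increments:
    - {"hand": 1,"x": -0.08,"y": 0,"z": 0,"ax": 0,"ay": 0,"az": 0}
    - {"hand": 1,"x": 0,"y": 0,"z": 0,"ax": 0,"ay": 0,"az": 0}
    - {"hand": 1,"x": 0,"y": 0,"z": 0,"ax": 0,"ay": 0,"az": 0}
    - {"hand": 1,"x": 0,"y": 0,"z": 0,"ax": 0,"ay": 0,"az": 0}

```text
t: 10.95
ee_pos: [0.5734, -0.2013, 0.1318]
tool_rot: [[0.996, 0.093, -0.0], [0.093, -0.996, -0.0], [-0.0, 0.0, -1.0]]
force: [0.5, 0.5, 0.2]
finger_gap: -0.0002
gripper_force: 0.0
```

apply_moves:
  increments:
    - {"hand": 1,"x": 0,"y": 0,"z": 0,"ax": 0,"ay": 0,"az": 0}
    - {"hand": 1,"x": 0,"y": 0,"z": 0,"ax": 0,"ay": 0,"az": 0}
    - {"hand": 1,"x": 0,"y": 0,"z": 0,"ax": 0,"ay": 0,"az": 0}
    - {"hand": 1,"x": 0,"y": 0,"z": 0,"ax": 0,"ay": 0,"az": 0}

```text
t: 11.28
ee_pos: [0.5737, -0.2012, 0.1318]
tool_rot: [[0.996, 0.093, 0.0], [0.093, -0.996, 0.0], [0.0, -0.0, -1.0]]
force: [0.1, -0.0, -0.0]
finger_gap: -0.0001
gripper_force: 0.0
```

```bash
python3 - <<'E'
from h import *
where()
a,_=look('scene'); b,_=look('side')
z=lambda im,x,y:cv2.resize(im[y:y+80,x:x+60],(375,500),interpolation=cv2.INTER_CUBIC)
cv2.imwrite('pics/c3.png',np.hstack([z(a,330,135),z(b,340,140)])[:,:,::-1])
E
```

```text
t 11.28 world [ 0.5737 -0.2012  0.1318] feeder [ 0.0118 -0.1328] yaw 0.093 F [ 0.0894 -0.0172 -0.0186] gap -0.0001
```

View pics/c3.png

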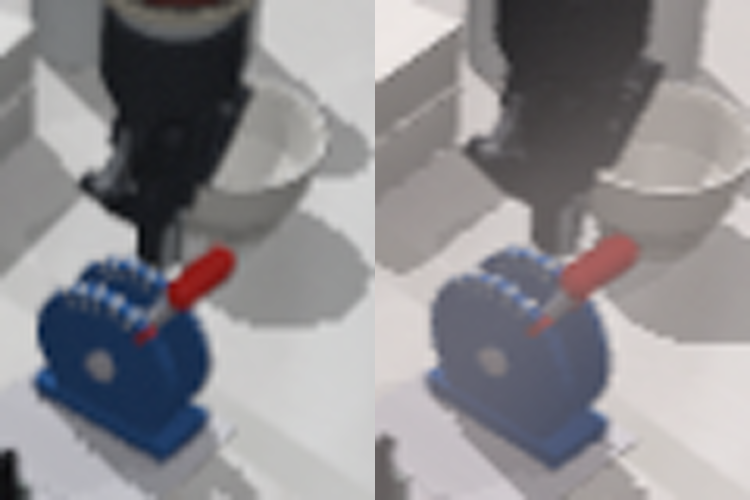

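Both views show the stem on the red marks, so the lever is at zero. The earlier jam came from keeping the tips too low. Now to the first bottle.

apply_moves:
  increments:
    - {"hand": 1,"x": 0.1,"y": 0,"z": -0.3,"ax": 0,"ay": 0,"az": 0}
    - {"hand": 1,"x": 0,"y": 0,"z": -0.6,"ax": 0,"ay": 0,"az": 0}
    - {"hand": 1,"x": 0,"y": 0,"z": -0.7,"ax": 0,"ay": 0,"az": 0}
    - {"hand": 1,"x": 0,"y": 0,"z": -0.7,"ax": 0,"ay": 0,"az": 0}
    - {"hand": 1,"x": 0,"y": 0,"z": -0.7,"ax": 0,"ay": 0,"az": 0}
    - {"hand": -1,"x": -0.15,"y": -0.644,"z": 0,"ax": 0,"ay": 0,"az": 0}
    - {"hand": -1,"x": -0.15,"y": -0.644,"z": 0,"ax": 0,"ay": 0,"az": 0}
    - {"hand": -1,"x": -0.15,"y": -0.644,"z": 0,"ax": 0,"ay": 0,"az": 0}
    - {"hand": -1,"x": -0.15,"y": -0.644,"z": 0,"ax": 0,"ay": 0,"az": 0}
    - {"hand": -1,"x": -0.15,"y": -0.644,"z": 0,"ax": 0,"ay": 0,"az": 0}
    - {"hand": -1,"x": -0.15,"y": -0.644,"z": 0,"ax": 0,"ay": 0,"az": 0}
    - {"hand": -1,"x": -0.15,"y": -0.644,"z": 0,"ax": 0,"ay": 0,"az": 0}
    - {"hand": -1,"x": -0.15,"y": -0.644,"z": 0,"ax": 0,"ay": 0,"az": 0}
    - {"hand": -1,"x": -0.15,"y": -0.644,"z": 0,"ax": 0,"ay": 0,"az": 0}
    - {"hand": -1,"x": -0.15,"y": -0.644,"z": 0,"ax": 0,"ay": 0,"az": 0}
    - {"hand": -1,"x": -0.15,"y": -0.644,"z": 0,"ax": 0,"ay": 0,"az": 0}
    - {"hand": -1,"x": -0.15,"y": -0.644,"z": 0,"ax": 0,"ay": 0,"az": 0}
    - {"hand": -1,"x": 0,"y": 0,"z": 0,"ax": 0,"ay": 0,"az": 0}

```text
t: 12.88
ee_pos: [0.4503, 0.1825, 0.2825]
tool_rot: [[0.995, 0.102, 0.001], [0.102, -0.995, 0.002], [0.001, -0.002, -1.0]]
force: [0.3, 0.5, -0.3]
finger_gap: 0.0852
gripper_force: 0.0
```

```bash
cat >> h.py <<'E'
def knob2():
    # redness centroid near the lever in scene and side, compared with predicted centres
    for n in('scene','side'):
        im,m=look(n); im=im.astype(int)
        P=np.array([proj(n,[*(O+F@[.035+.095*np.sin(t-.625),-.135]),.054+.095*np.cos(t-.625)],m) for t in np.arange(0,1.26,.05)])
        x0,y0=(P.min(0)-12).astype(int); x1,y1=(P.max(0)+12).astype(int)
        r=((im[...,0]>100)&(im[...,0]-im[...,1]>50)&(im[...,0]-im[...,2]>50))[y0:y1,x0:x1].astype(np.uint8)
        k,l,st,c=cv2.connectedComponentsWithStats(r)
        if k<2: print(n,'no knob');continue
        i=1+np.argmax(st[1:,4]); p=c[i]+[x0,y0]; d=np.hypot(*(P-p).T); j=d.argmin(); print(n,'knob area',st[i][4],p.round(1),'notch',j*.2,'res',d[j].round(1))
def caps(n,zc):
    im,m=look(n)
    for st,c in redblobs(im,60):
        p=onplane(n,c,zc,m)[:2]
        if .35<p[0]<.75 and -.15<p[1]<.45: print(n,'cap',st,c.round(1),p)
    return im
def rel(t):  # tool-frame shift (units of .05) from TCP to world x,y
    s=robot.state(); R=np.array(s['tool_rot']); d=np.array([t[0],t[1],s['ee_pos'][2]])-s['ee_pos']; print('to',t,'->',(R.T@d)[:2]/.05)
E
python3 - <<'E'
from h import *
where(); knob2(); caps('scene',.107); caps('side',.107)
im=caps('wrist',.12); cv2.imwrite('pics/w5.png',im[:,:,::-1])
E
```

```text
t 12.88 world [0.4503 0.1825 0.2825] feeder [-0.0766  0.2604] yaw 0.1017 F [ 0.2847  0.456  -0.3154] gap 0.0852
scene knob area 62 [361.8 178.6] notch 0.4 res 0.7
side knob area 62 [375.4 181.4] notch 0.4 res 1.0
scene cap [255 230  11   9  81] [259.8 234.2] [0.6167 0.1886]
scene cap [293 258  12  11 104] [298.5 262.9] [0.4502 0.1772]
scene cap [250 284  13  12 124] [255.7 289.3] [0.4661 0.3213]
side cap [254 227  12  14 113] [259.1 232.4] [0.6172 0.19  ]
side cap [290 259  13  10 108] [296.  263.3] [0.4542 0.1744]
side cap [216 260  15  15 131] [222.7 265.4] [0.5727 0.3296]
side cap [238 282  15  13 142] [244.9 287.9] [0.4707 0.32  ]
wrist cap [299   9  36  32 888] [316.3  24.8] [0.6103 0.1928]
wrist cap [164  51  30  31 718] [178.4  65.9] [0.5644 0.3322]
wrist cap [167 146  29  33 735] [181.1 162.1] [0.4622 0.3238]
wrist cap [296 171  35  34 901] [312.9 188. ] [0.4461 0.1813]
```

View pics/w5.png

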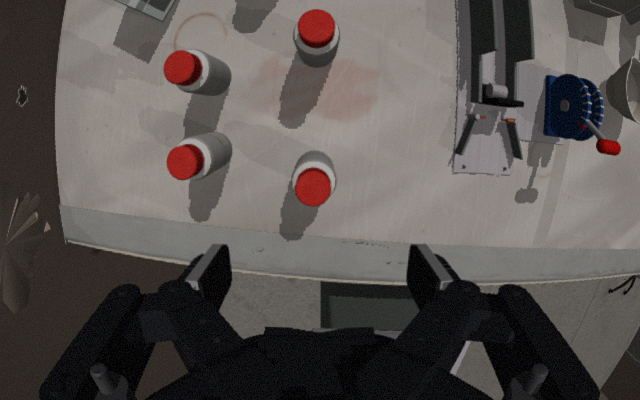

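Straight below is the target cap, at (313,187), midway between the open fingers. The other three caps are at (317,28), (183,68) and (185,161). Descending and gripping.

apply_moves:
  increments:
    - {"hand": -1,"x": -0.07,"y": 0.03,"z": 0.6,"ax": 0,"ay": 0,"az": 0.0037}
    - {"hand": -1,"x": 0,"y": 0,"z": 0.7,"ax": 0,"ay": 0,"az": 0}
    - {"hand": -1,"x": 0,"y": 0,"z": 0.7,"ax": 0,"ay": 0,"az": 0}
    - {"hand": -1,"x": 0,"y": 0,"z": 0.7,"ax": 0,"ay": 0,"az": 0}
    - {"hand": -1,"x": 0,"y": 0,"z": 0.7,"ax": 0,"ay": 0,"az": 0}
    - {"hand": -1,"x": 0,"y": 0,"z": 0.6,"ax": 0,"ay": 0,"az": 0}
    - {"hand": -1,"x": 0,"y": 0,"z": 0.55,"ax": 0,"ay": 0,"az": 0}
    - {"hand": -1,"x": 0,"y": 0,"z": 0,"ax": 0,"ay": 0,"az": 0}
    - {"hand": 1,"x": 0,"y": 0,"z": 0,"ax": 0,"ay": 0,"az": 0}
    - {"hand": 1,"x": 0,"y": 0,"z": 0,"ax": 0,"ay": 0,"az": 0}
    - {"hand": 1,"x": 0,"y": 0,"z": 0,"ax": 0,"ay": 0,"az": 0}
    - {"hand": 1,"x": 0,"y": 0,"z": 0,"ax": 0,"ay": 0,"az": 0}
    - {"hand": 1,"x": 0,"y": 0,"z": 0,"ax": 0,"ay": 0,"az": 0}
    - {"hand": 1,"x": 0,"y": 0,"z": 0,"ax": 0,"ay": 0,"az": 0}

```text
t: 14.3
ee_pos: [0.4516, 0.174, 0.0566]
tool_rot: [[0.997, 0.081, 0.004], [0.081, -0.997, 0.0], [0.004, 0.0, -1.0]]
force: [0.5, -0.4, 5.2]
finger_gap: 0.0496
gripper_force: 59.9
```

```bash
python3 - <<'E'
from h import *
where()
E
```

```text
t 14.3 world [0.4516 0.174  0.0566] feeder [-0.0761  0.2519] yaw 0.0809 F [ 0.4601 -0.4151  5.2331] gap 0.0496
```

apply_moves:
  increments:
    - {"hand": 1,"x": 0,"y": 0,"z": -0.5,"ax": 0,"ay": 0,"az": -0.0029}
    - {"hand": 1,"x": 0,"y": 0,"z": -0.7,"ax": 0,"ay": 0,"az": 0}
    - {"hand": 1,"x": 0,"y": 0,"z": -0.7,"ax": 0,"ay": 0,"az": 0}
    - {"hand": 1,"x": 0.03,"y": 0.5,"z": 0,"ax": 0,"ay": 0,"az": 0}
    - {"hand": 1,"x": 0.03,"y": 0.5,"z": 0,"ax": 0,"ay": 0,"az": 0}
    - {"hand": 1,"x": 0.03,"y": 0.5,"z": 0,"ax": 0,"ay": 0,"az": 0}
    - {"hand": 1,"x": 0.03,"y": 0.5,"z": 0,"ax": 0,"ay": 0,"az": 0}
    - {"hand": 1,"x": 0.03,"y": 0.5,"z": 0,"ax": 0,"ay": 0,"az": 0}
    - {"hand": 1,"x": 0.03,"y": 0.5,"z": 0,"ax": 0,"ay": 0,"az": 0}
    - {"hand": 1,"x": 0.03,"y": 0.5,"z": 0,"ax": 0,"ay": 0,"az": 0}
    - {"hand": 1,"x": 0.03,"y": 0.5,"z": 0,"ax": 0,"ay": 0,"az": 0}
    - {"hand": 1,"x": 0.03,"y": 0.5,"z": 0,"ax": 0,"ay": 0,"az": 0}
    - {"hand": 1,"x": 0.03,"y": 0.5,"z": 0,"ax": 0,"ay": 0,"az": 0}
    - {"hand": 1,"x": 0,"y": 0,"z": 0,"ax": 0,"ay": 0,"az": 0}
    - {"hand": 1,"x": 0,"y": 0,"z": 0,"ax": 0,"ay": 0,"az": 0}

```text
t: 15.55
ee_pos: [0.4878, -0.0752, 0.1506]
tool_rot: [[0.996, 0.087, 0.002], [0.087, -0.996, -0.0], [0.002, 0.001, -1.0]]
force: [-0.3, 0.6, -0.4]
finger_gap: 0.0499
gripper_force: 61.7
```

```bash
cat >> h.py <<'E'
def held(h=.0634):
    s=where(); m=robot.camera_model('wrist'); im=robot.camera('wrist'); R=np.array(s['tool_rot']); e=np.array(s['ee_pos'])
    for st,c in redblobs(im,150):
        p=onplane('wrist',c,e[2]+h,m); q=R.T@(p-e)
        if np.hypot(*q[:2])<.05: print('held cap in tool frame mm',(q[:2]*1000).round(1),'feeder',feeder(p),st)
    return im
E
python3 - <<'E'
from h import *
im=held(); cv2.imwrite('pics/w6.png',im[:,:,::-1])
E
```

```text
t 15.55 world [ 0.4878 -0.0752  0.1506] feeder [-0.0624  0.0005] yaw 0.0876 F [-0.3199  0.5713 -0.3921] gap 0.0499
held cap in tool frame mm [10.8 -0.8] feeder [-0.0517  0.0012] [ 272  282   99   49 3357]
```

```bash
python3 - <<'E'
from h import *
s=where(); m=robot.camera_model('wrist'); e=np.array(s['ee_pos']); R=np.array(s['tool_rot'])
im=cv2.imread('pics/w6.png')[:,:,::-1]
print(im[278:345:3,321].tolist())
for row in (282,331):
  for h in (.035,.04,.045,.0634): print(row,h,(R.T@(onplane('wrist',(321.5,row),e[2]+h,m)-e))[0]*1000)
E
```

```text
t 15.6 world [ 0.4877 -0.0738  0.1504] feeder [-0.0624  0.0018] yaw 0.0896 F [ 0.4157  0.484  -0.9073] gap 0.0499
[[90, 32, 26], [79, 13, 0], [152, 38, 30], [156, 40, 38], [149, 34, 27], [152, 39, 30], [151, 38, 28], [150, 35, 36], [151, 35, 28], [150, 35, 31], [150, 37, 32], [153, 39, 38], [150, 38, 32], [150, 38, 35], [148, 33, 28], [153, 42, 33], [150, 34, 32], [151, 40, 32], [50, 23, 24], [17, 18, 20], [11, 17, 21], [6, 8, 12], [17, 16, 20]]
282 0.035 2.6801809066198685
282 0.04 5.704335185880739
282 0.045 8.728489465141607
282 0.0634 19.85737721282155
331 0.035 -23.373949023524435
331 0.04 -19.145890519606944
331 0.045 -14.917832015689397
331 0.0634 0.6414232787270807
```

apply_moves:
  increments:
    - {"hand": 1,"x": 0.15,"y": 0.03,"z": 0.6,"ax": 0,"ay": 0,"az": 0}
    - {"hand": 1,"x": 0,"y": 0,"z": 0.6,"ax": 0,"ay": 0,"az": 0}
    - {"hand": 1,"x": 0,"y": 0,"z": 0.4,"ax": 0,"ay": 0,"az": 0}
    - {"hand": 1,"x": 0,"y": 0,"z": 0.1,"ax": 0,"ay": 0,"az": 0}
    - {"hand": 1,"x": 0,"y": 0,"z": 0,"ax": 0,"ay": 0,"az": 0}
    - {"hand": 1,"x": 0,"y": 0,"z": 0,"ax": 0,"ay": 0,"az": 0}
    - {"hand": 1,"x": 0,"y": 0,"z": 0,"ax": 0,"ay": 0,"az": 0}

```text
t: 16.18
ee_pos: [0.4962, -0.0743, 0.0661]
tool_rot: [[0.996, 0.091, 0.003], [0.091, -0.996, -0.0], [0.003, 0.001, -1.0]]
force: [-0.2, 0.4, -0.9]
finger_gap: 0.05
gripper_force: 61.8
```

```bash
python3 - <<'E'
from h import *
where()
E
```

```text
t 16.18 world [ 0.4962 -0.0743  0.0661] feeder [-0.054   0.0006] yaw 0.0911 F [-0.2278  0.3873 -0.8662] gap 0.05
```

apply_moves:
  increments:
    - {"hand": 1,"x": 0,"y": 0.01,"z": 0.08,"ax": 0,"ay": 0,"az": 0}
    - {"hand": 1,"x": 0.16,"y": 0,"z": 0,"ax": 0,"ay": 0,"az": 0}
    - {"hand": 1,"x": 0.16,"y": 0,"z": 0,"ax": 0,"ay": 0,"az": 0}
    - {"hand": 1,"x": 0.16,"y": 0,"z": 0,"ax": 0,"ay": 0,"az": 0}
    - {"hand": 1,"x": 0.16,"y": 0,"z": 0,"ax": 0,"ay": 0,"az": 0}
    - {"hand": 1,"x": 0.12,"y": 0,"z": 0,"ax": 0,"ay": 0,"az": 0}
    - {"hand": 1,"x": 0.12,"y": 0,"z": 0,"ax": 0,"ay": 0,"az": 0}
    - {"hand": 1,"x": 0.12,"y": 0,"z": 0,"ax": 0,"ay": 0,"az": 0}
    - {"hand": 1,"x": 0,"y": 0,"z": 0,"ax": 0,"ay": 0,"az": 0}

```text
t: 16.93
ee_pos: [0.5462, -0.0703, 0.0606]
tool_rot: [[0.996, 0.091, 0.001], [0.091, -0.996, 0.0], [0.001, -0.0, -1.0]]
force: [-0.6, 0.7, 5.5]
finger_gap: 0.0495
gripper_force: 62.0
```

```bash
python3 - <<'E'
from h import *
where()
E
```

```text
t 16.93 world [ 0.5462 -0.0703  0.0606] feeder [-0.0038  0.    ] yaw 0.0907 F [-0.5737  0.6725  5.4942] gap 0.0495
```

apply_moves:
  increments:
    - {"hand": 1,"x": 0.1,"y": 0,"z": -0.01,"ax": 0,"ay": 0,"az": 0}
    - {"hand": 1,"x": 0.1,"y": 0,"z": 0,"ax": 0,"ay": 0,"az": 0}
    - {"hand": 1,"x": 0.1,"y": 0,"z": 0,"ax": 0,"ay": 0,"az": 0}
    - {"hand": 1,"x": 0.1,"y": 0,"z": 0,"ax": 0,"ay": 0,"az": 0}
    - {"hand": 1,"x": 0.1,"y": 0,"z": 0,"ax": 0,"ay": 0,"az": 0}
    - {"hand": 1,"x": 0.1,"y": 0,"z": 0,"ax": 0,"ay": 0,"az": 0}
    - {"hand": 1,"x": 0.1,"y": 0,"z": 0,"ax": 0,"ay": 0,"az": 0}
    - {"hand": 1,"x": 0.08,"y": 0,"z": 0,"ax": 0,"ay": 0,"az": 0}
    - {"hand": 1,"x": 0,"y": 0,"z": 0,"ax": 0,"ay": 0,"az": 0}
    - {"hand": 1,"x": 0,"y": 0,"z": 0,"ax": 0,"ay": 0,"az": 0}

```text
t: 17.77
ee_pos: [0.5837, -0.0685, 0.0607]
tool_rot: [[0.996, 0.089, -0.001], [0.089, -0.996, -0.002], [-0.001, 0.001, -1.0]]
force: [-2.0, -4.1, 3.3]
finger_gap: 0.0498
gripper_force: 61.3
```

```bash
python3 - <<'E'
from h import *
where()
E
```

```text
t 17.77 world [ 0.5837 -0.0685  0.0607] feeder [ 0.0337 -0.0016] yaw 0.0894 F [-2.0081 -4.0934  3.2656] gap 0.0498
```

apply_moves:
  increments:
    - {"hand": -1,"x": 0,"y": 0,"z": 0,"ax": 0,"ay": 0,"az": 0}
    - {"hand": -1,"x": 0,"y": 0,"z": 0,"ax": 0,"ay": 0,"az": 0}
    - {"hand": -1,"x": 0,"y": 0,"z": 0,"ax": 0,"ay": 0,"az": 0}
    - {"hand": -1,"x": 0,"y": 0,"z": 0,"ax": 0,"ay": 0,"az": 0}
    - {"hand": -1,"x": 0,"y": 0,"z": 0,"ax": 0,"ay": 0,"az": 0}
    - {"hand": -1,"x": 0,"y": 0,"z": 0,"ax": 0,"ay": 0,"az": 0}
    - {"hand": -1,"x": 0,"y": 0,"z": -0.5,"ax": 0,"ay": 0,"az": 0}
    - {"hand": -1,"x": 0,"y": 0,"z": -0.7,"ax": 0,"ay": 0,"az": 0}
    - {"hand": -1,"x": 0,"y": 0,"z": -0.7,"ax": 0,"ay": 0,"az": 0}
    - {"hand": -1,"x": 0,"y": 0,"z": -0.7,"ax": 0,"ay": 0,"az": 0}
    - {"hand": 1,"x": -0.6,"y": 0.1,"z": -0.4,"ax": 0,"ay": 0,"az": 0}
    - {"hand": 1,"x": -0.6,"y": 0.1,"z": -0.3,"ax": 0,"ay": 0,"az": 0}
    - {"hand": 1,"x": -0.6,"y": 0.3,"z": 0,"ax": 0,"ay": 0,"az": 0}
    - {"hand": 1,"x": 0,"y": 0.5,"z": 0,"ax": 0,"ay": 0,"az": 0}
    - {"hand": 1,"x": 0,"y": 0.5,"z": 0,"ax": 0,"ay": 0,"az": 0}
    - {"hand": 1,"x": 0,"y": 0.5,"z": 0,"ax": 0,"ay": 0,"az": 0}
    - {"hand": 1,"x": 0,"y": 0.5,"z": 0,"ax": 0,"ay": 0,"az": 0}
    - {"hand": 1,"x": 0,"y": 0,"z": 0,"ax": 0,"ay": 0,"az": 0}

```text
t: 19.27
ee_pos: [0.5045, -0.2053, 0.2256]
tool_rot: [[0.996, 0.084, -0.0], [0.084, -0.996, -0.002], [-0.0, 0.002, -1.0]]
force: [-0.8, -0.6, -0.8]
finger_gap: 0.0004
gripper_force: 0.0
```

```bash
python3 - <<'E'
from h import *
where(); im,m=look('wrist'); cv2.imwrite('pics/w7.png',im[:,:,::-1])
for st,c in redblobs(im,100): print(st,c.round(1),'feeder@.124',feeder(onplane('wrist',c,.124,m)),'@.131',feeder(onplane('wrist',c,.131,m)))
E
```

```text
t 19.27 world [ 0.5045 -0.2053  0.2256] feeder [-0.0575 -0.1306] yaw 0.0844 F [-0.8098 -0.5628 -0.782 ] gap 0.0004
[ 148   91   34   40 1066] [164.6 110.2] feeder@.124 [0.0201 0.0006] @.131 [ 0.0198 -0.0031]
[296 137  60  17 883] [325.4 144.6] feeder@.124 [-0.0142 -0.1349] @.131 [-0.0135 -0.1348]
```

View pics/w7.png

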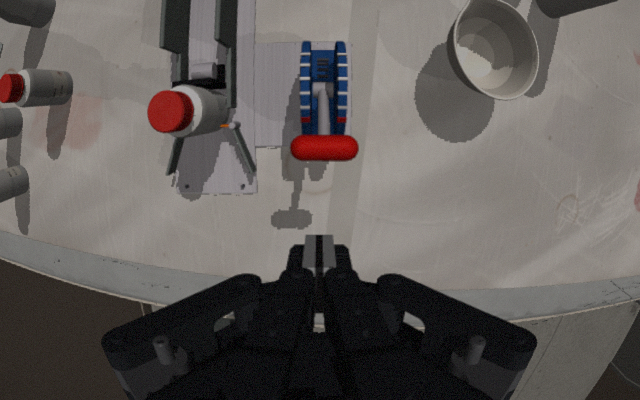

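Bottle 1 stands upright behind the lips, with its cap at (170,110). The lever knob is still at zero. Now lowering the closed fingers to the robot side of the knob.

apply_moves:
  increments:
    - {"hand": 1,"x": 0,"y": 0.09,"z": 0.66,"ax": 0,"ay": 0,"az": -0.0018}
    - {"hand": 1,"x": 0,"y": 0,"z": 0.66,"ax": 0,"ay": 0,"az": 0}
    - {"hand": 1,"x": 0,"y": 0,"z": 0.66,"ax": 0,"ay": 0,"az": 0}
    - {"hand": 1,"x": 0,"y": 0,"z": 0,"ax": 0,"ay": 0,"az": 0}
    - {"hand": 1,"x": 0,"y": 0,"z": 0,"ax": 0,"ay": 0,"az": 0}
    - {"hand": 1,"x": 0,"y": 0,"z": 0,"ax": 0,"ay": 0,"az": 0}

```text
t: 19.82
ee_pos: [0.5067, -0.2037, 0.1287]
tool_rot: [[0.995, 0.097, 0.002], [0.097, -0.995, -0.0], [0.002, 0.0, -1.0]]
force: [-0.7, -0.2, 0.7]
finger_gap: -0.0002
gripper_force: 0.0
```

```bash
python3 - <<'E'
from h import *
where()
E
```

```text
t 19.82 world [ 0.5067 -0.2037  0.1287] feeder [-0.0551 -0.1293] yaw 0.097 F [-0.6637 -0.1894  0.7295] gap -0.0002
```

apply_moves:
  increments:
    - {"hand": 1,"x": 0.15,"y": 0.03,"z": 0,"ax": 0,"ay": 0,"az": 0}
    - {"hand": 1,"x": 0.15,"y": 0.03,"z": 0,"ax": 0,"ay": 0,"az": 0}
    - {"hand": 1,"x": 0.1,"y": 0,"z": 0,"ax": 0,"ay": 0,"az": 0}
    - {"hand": 1,"x": 0.1,"y": 0,"z": 0,"ax": 0,"ay": 0,"az": 0}
    - {"hand": 1,"x": 0.1,"y": 0,"z": 0,"ax": 0,"ay": 0,"az": 0}
    - {"hand": 1,"x": 0.08,"y": 0,"z": 0,"ax": 0,"ay": 0,"az": 0}
    - {"hand": 1,"x": 0,"y": 0,"z": 0,"ax": 0,"ay": 0,"az": 0}
    - {"hand": 1,"x": 0,"y": 0,"z": 0,"ax": 0,"ay": 0,"az": 0}
    - {"hand": 1,"x": 0,"y": 0,"z": 0,"ax": 0,"ay": 0,"az": 0}

```text
t: 20.57
ee_pos: [0.5398, -0.2037, 0.1267]
tool_rot: [[0.995, 0.096, -0.0], [0.096, -0.995, 0.0], [0.0, -0.0, -1.0]]
force: [0.0, 0.2, 0.6]
finger_gap: -0.0001
gripper_force: 0.0
```

```bash
python3 - <<'E'
from h import *
where(); knob2(); knob('wrist')
E
```

```text
t 20.57 world [ 0.5398 -0.2037  0.1267] feeder [-0.0222 -0.1323] yaw 0.0963 F [0.0093 0.1967 0.6106] gap -0.0001
scene knob area 24 [355.5 177.2] notch 1.2000000000000002 res 3.5
side knob area 24 [368.7 179.5] notch 1.2000000000000002 res 2.6
wrist knob [ 271  202  113   37 3558] [327.6043 219.1209] feeder [-0.0344  0.0003] theta 0.255 notch 1.02
```

Lever at notch 1. Next, bottle A.

apply_moves:
  increments:
    - {"hand": 1,"x": -0.3,"y": 0,"z": 0,"ax": 0,"ay": 0,"az": 0}
    - {"hand": 1,"x": 0,"y": 0,"z": -0.7,"ax": 0,"ay": 0,"az": 0.002}
    - {"hand": 1,"x": 0,"y": 0,"z": -0.7,"ax": 0,"ay": 0,"az": 0}
    - {"hand": 1,"x": 0,"y": 0,"z": -0.7,"ax": 0,"ay": 0,"az": 0}
    - {"hand": 1,"x": 0,"y": 0,"z": -0.7,"ax": 0,"ay": 0,"az": 0}
    - {"hand": -1,"x": 0.206,"y": -0.645,"z": 0,"ax": 0,"ay": 0,"az": 0}
    - {"hand": -1,"x": 0.206,"y": -0.645,"z": 0,"ax": 0,"ay": 0,"az": 0}
    - {"hand": -1,"x": 0.206,"y": -0.645,"z": 0,"ax": 0,"ay": 0,"az": 0}
    - {"hand": -1,"x": 0.206,"y": -0.645,"z": 0,"ax": 0,"ay": 0,"az": 0}
    - {"hand": -1,"x": 0.206,"y": -0.645,"z": 0,"ax": 0,"ay": 0,"az": 0}
    - {"hand": -1,"x": 0.206,"y": -0.645,"z": 0,"ax": 0,"ay": 0,"az": 0}
    - {"hand": -1,"x": 0.206,"y": -0.645,"z": 0,"ax": 0,"ay": 0,"az": 0}
    - {"hand": -1,"x": 0.206,"y": -0.645,"z": 0,"ax": 0,"ay": 0,"az": 0}
    - {"hand": -1,"x": 0.206,"y": -0.645,"z": 0,"ax": 0,"ay": 0,"az": 0}
    - {"hand": -1,"x": 0.206,"y": -0.645,"z": 0,"ax": 0,"ay": 0,"az": 0}
    - {"hand": -1,"x": 0.206,"y": -0.645,"z": 0,"ax": 0,"ay": 0,"az": 0}
    - {"hand": -1,"x": 0.206,"y": -0.645,"z": 0,"ax": 0,"ay": 0,"az": 0}
    - {"hand": -1,"x": 0,"y": 0,"z": 0,"ax": 0,"ay": 0,"az": 0}
    - {"hand": -1,"x": 0,"y": 0,"z": 0,"ax": 0,"ay": 0,"az": 0}
    - {"hand": -1,"x": 0,"y": 0,"z": 0,"ax": 0,"ay": 0,"az": 0}

```text
t: 22.38
ee_pos: [0.6132, 0.1908, 0.2666]
tool_rot: [[0.996, 0.09, -0.0], [0.09, -0.996, -0.0], [-0.0, 0.0, -1.0]]
force: [0.3, -0.9, 0.0]
finger_gap: 0.0855
gripper_force: 0.0
```

```bash
python3 - <<'E'
from h import *
where(); knob2(); caps('scene',.113); caps('side',.113); caps('wrist',.12); rel((.6115,.192))
E
```

```text
t 22.38 world [0.6132 0.1908 0.2666] feeder [0.0864 0.2541] yaw 0.0899 F [ 0.3363 -0.8787  0.0104] gap 0.0855
scene knob area 63 [358.3 175. ] notch 1.0 res 0.2
side knob area 56 [371.8 177.4] notch 1.2000000000000002 res 1.2
scene cap [324 195  11   8  70] [328.9 198.4] [ 0.5741 -0.0724]
scene cap [255 230  11  10  84] [259.8 234.4] [0.6116 0.1917]
scene cap [250 284  13  12 124] [255.6 289.4] [0.4624 0.3237]
side cap [333 196  11   8  64] [338.2 199.4] [ 0.5786 -0.0772]
side cap [254 227  12  14 113] [259.1 232.4] [0.6115 0.1925]
side cap [216 260  15  13 129] [222.8 265.2] [0.5678 0.3305]
side cap [238 282  15  13 140] [244.9 288. ] [0.4661 0.3217]
wrist cap [299 170  36  35 991] [316.4 187. ] [0.6111 0.193 ]
wrist cap [168 204  29  31 703] [182.3 218.6] [0.5651 0.3324]
wrist cap [519 228  21  27 421] [528.7 241. ] [ 0.5681 -0.0707]
to (0.6115, 0.192) -> [-0.0354 -0.0453]
```

apply_moves:
  increments:
    - {"hand": -1,"x": -0.04,"y": -0.04,"z": 0.7,"ax": 0,"ay": 0,"az": 0}
    - {"hand": -1,"x": 0,"y": 0,"z": 0.7,"ax": 0,"ay": 0,"az": 0}
    - {"hand": -1,"x": 0,"y": 0,"z": 0.7,"ax": 0,"ay": 0,"az": 0}
    - {"hand": -1,"x": 0,"y": 0,"z": 0.7,"ax": 0,"ay": 0,"az": 0}
    - {"hand": -1,"x": 0,"y": 0,"z": 0.7,"ax": 0,"ay": 0,"az": 0}
    - {"hand": -1,"x": 0,"y": 0,"z": 0.4,"ax": 0,"ay": 0,"az": 0}
    - {"hand": -1,"x": 0,"y": 0,"z": 0.3,"ax": 0,"ay": 0,"az": 0}
    - {"hand": -1,"x": 0,"y": 0,"z": 0,"ax": 0,"ay": 0,"az": 0}
    - {"hand": -1,"x": 0,"y": 0,"z": 0,"ax": 0,"ay": 0,"az": 0}
    - {"hand": 1,"x": 0,"y": 0,"z": 0,"ax": 0,"ay": 0,"az": 0}
    - {"hand": 1,"x": 0,"y": 0,"z": 0,"ax": 0,"ay": 0,"az": 0}
    - {"hand": 1,"x": 0,"y": 0,"z": 0,"ax": 0,"ay": 0,"az": 0}
    - {"hand": 1,"x": 0,"y": 0,"z": 0,"ax": 0,"ay": 0,"az": 0}
    - {"hand": 1,"x": 0,"y": 0,"z": 0,"ax": 0,"ay": 0,"az": 0}
    - {"hand": 1,"x": 0,"y": 0,"z": 0,"ax": 0,"ay": 0,"az": 0}

```text
t: 23.88
ee_pos: [0.6122, 0.1932, 0.0588]
tool_rot: [[0.996, 0.089, 0.003], [0.089, -0.996, 0.0], [0.003, -0.0, -1.0]]
force: [-0.6, -0.5, 7.0]
finger_gap: 0.0495
gripper_force: 61.7
```

```bash
python3 - <<'E'
from h import *
where()
E
```

```text
t 23.88 world [0.6122 0.1932 0.0588] feeder [0.0856 0.2565] yaw 0.0895 F [-0.6087 -0.4815  7.0292] gap 0.0495
```

apply_moves:
  increments:
    - {"hand": 1,"x": 0,"y": 0,"z": -0.5,"ax": 0,"ay": 0,"az": 0}
    - {"hand": 1,"x": 0,"y": 0,"z": -0.7,"ax": 0,"ay": 0,"az": 0}
    - {"hand": 1,"x": 0,"y": 0,"z": -0.7,"ax": 0,"ay": 0,"az": 0}
    - {"hand": 1,"x": -0.292,"y": 0.515,"z": 0,"ax": 0,"ay": 0,"az": 0}
    - {"hand": 1,"x": -0.292,"y": 0.515,"z": 0,"ax": 0,"ay": 0,"az": 0}
    - {"hand": 1,"x": -0.292,"y": 0.515,"z": 0,"ax": 0,"ay": 0,"az": 0}
    - {"hand": 1,"x": -0.292,"y": 0.515,"z": 0,"ax": 0,"ay": 0,"az": 0}
    - {"hand": 1,"x": -0.292,"y": 0.515,"z": 0,"ax": 0,"ay": 0,"az": 0}
    - {"hand": 1,"x": -0.292,"y": 0.515,"z": 0,"ax": 0,"ay": 0,"az": 0}
    - {"hand": 1,"x": -0.292,"y": 0.515,"z": 0,"ax": 0,"ay": 0,"az": 0}
    - {"hand": 1,"x": -0.292,"y": 0.515,"z": 0,"ax": 0,"ay": 0,"az": 0}
    - {"hand": 1,"x": -0.292,"y": 0.515,"z": 0,"ax": 0,"ay": 0,"az": 0}
    - {"hand": 1,"x": -0.292,"y": 0.515,"z": 0,"ax": 0,"ay": 0,"az": 0}
    - {"hand": 1,"x": 0,"y": 0,"z": 0,"ax": 0,"ay": 0,"az": 0}
    - {"hand": 1,"x": 0,"y": 0,"z": 0,"ax": 0,"ay": 0,"az": 0}
    - {"hand": 1,"x": 0,"y": 0,"z": 0,"ax": 0,"ay": 0,"az": 0}

```text
t: 25.22
ee_pos: [0.4892, -0.076, 0.1524]
tool_rot: [[0.996, 0.09, 0.001], [0.09, -0.996, -0.0], [0.001, 0.0, -1.0]]
force: [-0.0, 0.1, -1.0]
finger_gap: 0.0491
gripper_force: 62.6
```

```bash
cat >> h.py <<'E'
def heldx(h):
    # front rim of the held cap's bright top face along the cap's middle column -> bottle x in tool frame
    s=where(); m=robot.camera_model('wrist'); im=robot.camera('wrist'); R=np.array(s['tool_rot']); e=np.array(s['ee_pos'])
    for st,c in redblobs(im,1000):
        col=int(st[0]+st[2]/2); r=im[:,col,0].astype(int); g=im[:,col,1]
        row=next(i for i in range(st[1]-8,st[1]+20) if r[i]>135 and r[i+2]>135 and g[i]<70)
        q=R.T@(onplane('wrist',(col,row),e[2]+h,m)-e); print('bottle in tool mm',(q[0]*1e3-18.5).round(1),(q[1]*1e3).round(1),st)
E
python3 - <<'E'
from h import *
heldx(.0612)
E
```

```text
t 25.22 world [ 0.4892 -0.076   0.1524] feeder [-0.0611 -0.0005] yaw 0.09 F [-0.0391  0.079  -1.0292] gap 0.0491
bottle in tool mm 63.9 -1.4 [ 287   60   65   63 3187]
bottle in tool mm 50.4 73.2 [ 525  123   51   28 1038]
bottle in tool mm -1.4 -2.9 [ 267  286   95   45 3180]
```

apply_moves:
  increments:
    - {"hand": 1,"x": 0.12,"y": 0.02,"z": 0.6,"ax": 0,"ay": 0,"az": 0}
    - {"hand": 1,"x": 0,"y": 0,"z": 0.6,"ax": 0,"ay": 0,"az": 0}
    - {"hand": 1,"x": 0,"y": 0,"z": 0.4,"ax": 0,"ay": 0,"az": 0}
    - {"hand": 1,"x": 0,"y": 0,"z": 0.17,"ax": 0,"ay": 0,"az": 0}
    - {"hand": 1,"x": 0,"y": 0,"z": 0.02,"ax": 0,"ay": 0,"az": 0}
    - {"hand": 1,"x": 0,"y": 0,"z": 0,"ax": 0,"ay": 0,"az": 0}
    - {"hand": 1,"x": 0.16,"y": 0,"z": 0,"ax": 0,"ay": 0,"az": 0}
    - {"hand": 1,"x": 0.16,"y": 0,"z": 0,"ax": 0,"ay": 0,"az": 0}
    - {"hand": 1,"x": 0.16,"y": 0,"z": 0,"ax": 0,"ay": 0,"az": 0}
    - {"hand": 1,"x": 0.16,"y": 0,"z": 0,"ax": 0,"ay": 0,"az": 0}
    - {"hand": 1,"x": 0.16,"y": 0,"z": 0,"ax": 0,"ay": 0,"az": 0}
    - {"hand": 1,"x": 0,"y": 0,"z": 0,"ax": 0,"ay": 0,"az": 0}

```text
t: 26.27
ee_pos: [0.5361, -0.073, 0.0623]
tool_rot: [[0.996, 0.09, 0.0], [0.09, -0.996, 0.001], [0.0, -0.001, -1.0]]
force: [-2.8, 0.0, -0.5]
finger_gap: 0.0495
gripper_force: 63.6
```

```bash
python3 - <<'E'
from h import *
where()
E
```

```text
t 26.27 world [ 0.5361 -0.073   0.0623] feeder [-0.0142 -0.0017] yaw 0.0902 F [-2.753   0.0059 -0.4845] gap 0.0495
```

apply_moves:
  increments:
    - {"hand": 1,"x": 0.115,"y": 0,"z": 0,"ax": 0,"ay": 0,"az": 0}
    - {"hand": 1,"x": 0.115,"y": 0,"z": 0,"ax": 0,"ay": 0,"az": 0}
    - {"hand": 1,"x": 0.115,"y": 0,"z": 0,"ax": 0,"ay": 0,"az": 0}
    - {"hand": 1,"x": 0.115,"y": 0,"z": 0,"ax": 0,"ay": 0,"az": 0}
    - {"hand": 1,"x": 0.115,"y": 0,"z": 0,"ax": 0,"ay": 0,"az": 0}
    - {"hand": 1,"x": 0.115,"y": 0,"z": 0,"ax": 0,"ay": 0,"az": 0}
    - {"hand": 1,"x": 0.115,"y": 0,"z": 0,"ax": 0,"ay": 0,"az": 0}
    - {"hand": 1,"x": 0.115,"y": 0,"z": 0,"ax": 0,"ay": 0,"az": 0}
    - {"hand": 1,"x": 0.115,"y": 0,"z": 0,"ax": 0,"ay": 0,"az": 0}
    - {"hand": 1,"x": 0,"y": 0,"z": 0,"ax": 0,"ay": 0,"az": 0}
    - {"hand": 1,"x": 0,"y": 0,"z": 0,"ax": 0,"ay": 0,"az": 0}
    - {"hand": 1,"x": 0,"y": 0,"z": 0,"ax": 0,"ay": 0,"az": 0}

```text
t: 27.27
ee_pos: [0.5862, -0.0687, 0.0623]
tool_rot: [[0.996, 0.09, 0.0], [0.09, -0.996, 0.0], [0.0, -0.0, -1.0]]
force: [-2.8, -0.6, -0.2]
finger_gap: 0.0491
gripper_force: 63.7
```

```bash
python3 - <<'E'
from h import *
where()
E
```

```text
t 27.27 world [ 0.5862 -0.0687  0.0623] feeder [ 0.0362 -0.002 ] yaw 0.0899 F [-2.79   -0.6028 -0.2466] gap 0.0491
```

apply_moves:
  increments:
    - {"hand": -1,"x": 0,"y": 0,"z": 0,"ax": 0,"ay": 0,"az": 0}
    - {"hand": -1,"x": 0,"y": 0,"z": 0,"ax": 0,"ay": 0,"az": 0}
    - {"hand": -1,"x": 0,"y": 0,"z": 0,"ax": 0,"ay": 0,"az": 0}
    - {"hand": -1,"x": 0,"y": 0,"z": 0,"ax": 0,"ay": 0,"az": 0}
    - {"hand": -1,"x": 0,"y": 0,"z": 0,"ax": 0,"ay": 0,"az": 0}
    - {"hand": -1,"x": 0,"y": 0,"z": -0.5,"ax": 0,"ay": 0,"az": 0}
    - {"hand": -1,"x": 0,"y": 0,"z": -0.7,"ax": 0,"ay": 0,"az": 0}
    - {"hand": -1,"x": 0,"y": 0,"z": -0.7,"ax": 0,"ay": 0,"az": 0}
    - {"hand": -1,"x": 0,"y": 0,"z": -0.7,"ax": 0,"ay": 0,"az": 0}
    - {"hand": 1,"x": 0,"y": 0,"z": -0.4,"ax": 0,"ay": 0,"az": 0}
    - {"hand": 1,"x": -0.324,"y": 0.532,"z": 0,"ax": 0,"ay": 0,"az": 0}
    - {"hand": 1,"x": -0.324,"y": 0.532,"z": 0,"ax": 0,"ay": 0,"az": 0}
    - {"hand": 1,"x": -0.324,"y": 0.532,"z": 0,"ax": 0,"ay": 0,"az": 0}
    - {"hand": 1,"x": -0.324,"y": 0.532,"z": 0,"ax": 0,"ay": 0,"az": 0}
    - {"hand": 1,"x": -0.324,"y": 0.532,"z": 0,"ax": 0,"ay": 0,"az": 0}
    - {"hand": 1,"x": 0,"y": 0,"z": 0,"ax": 0,"ay": 0,"az": 0}
    - {"hand": 1,"x": 0,"y": 0,"z": 0.5,"ax": 0,"ay": 0,"az": 0}
    - {"hand": 1,"x": 0,"y": 0,"z": 0.5,"ax": 0,"ay": 0,"az": 0}
    - {"hand": 1,"x": 0,"y": 0,"z": 0.5,"ax": 0,"ay": 0,"az": 0}
    - {"hand": 1,"x": 0,"y": 0,"z": 0,"ax": 0,"ay": 0,"az": 0}

```text
t: 28.93
ee_pos: [0.5148, -0.2075, 0.1328]
tool_rot: [[0.996, 0.09, -0.006], [0.09, -0.996, 0.003], [-0.006, -0.003, -1.0]]
force: [-0.7, 0.7, -1.4]
finger_gap: 0.0
gripper_force: 0.0
```

```bash
python3 - <<'E'
from h import *
where(); knob('wrist')
for n,z in (('scene',.117),('side',.117),('wrist',.124)):
    im,m=look(n)
    for st,c in redblobs(im,40):
        f=feeder(onplane(n,c,z,m))
        if abs(f[1])<.03 and f[0]<.3: print(n,f,st)
E
```

```text
t 28.93 world [ 0.5148 -0.2075  0.1328] feeder [-0.0474 -0.1338] yaw 0.0898 F [-0.7406  0.6702 -1.417 ] gap 0.0
wrist knob [ 268  141  111   34 3282] [323.9494 157.5777] feeder [-0.0333  0.0003] theta 0.267 notch 1.07
scene [0.0725 0.0001] [312 189  11   7  62]
scene [ 0.0201 -0.0009] [324 195  11   8  66]
side [ 0.0757 -0.0047] [321 189  11   7  58]
side [ 0.0235 -0.0055] [333 196  11   8  65]
wrist [0.0703 0.0016] [  76   28   41   55 1674]
wrist [ 0.0191 -0.    ] [  80  108   39   57 1776]
```

apply_moves:
  increments:
    - {"hand": 1,"x": 0.2,"y": 0.02,"z": 0,"ax": 0,"ay": 0,"az": 0}
    - {"hand": 1,"x": 0.2,"y": 0,"z": 0,"ax": 0,"ay": 0,"az": 0}
    - {"hand": 1,"x": 0.15,"y": 0,"z": 0,"ax": 0,"ay": 0,"az": 0}
    - {"hand": 1,"x": 0.1,"y": 0,"z": 0,"ax": 0,"ay": 0,"az": 0}
    - {"hand": 1,"x": 0.1,"y": 0,"z": 0,"ax": 0,"ay": 0,"az": 0}
    - {"hand": 1,"x": 0.1,"y": 0,"z": 0,"ax": 0,"ay": 0,"az": 0}
    - {"hand": 1,"x": 0.1,"y": 0,"z": 0,"ax": 0,"ay": 0,"az": 0}
    - {"hand": 1,"x": 0,"y": 0,"z": 0,"ax": 0,"ay": 0,"az": 0}
    - {"hand": 1,"x": 0,"y": 0,"z": 0,"ax": 0,"ay": 0,"az": 0}
    - {"hand": 1,"x": 0,"y": 0,"z": 0,"ax": 0,"ay": 0,"az": 0}

```text
t: 29.97
ee_pos: [0.565, -0.2051, 0.1373]
tool_rot: [[0.996, 0.09, 0.0], [0.09, -0.996, 0.0], [0.0, -0.0, -1.0]]
force: [-2.1, 0.3, 1.4]
finger_gap: 0.0001
gripper_force: 0.9
```

```bash
python3 - <<'E'
from h import *
where(); knob('wrist')
E
```

```text
t 29.97 world [ 0.565  -0.2051  0.1373] feeder [ 0.0028 -0.1359] yaw 0.09 F [-2.0512  0.279   1.448 ] gap 0.0001
wrist knob [ 265  202  108   36 3305] [319.5383 218.7492] feeder [-0.0108  0.0002] theta 0.511 notch 2.04
```

apply_moves:
  increments:
    - {"hand": 1,"x": -0.3,"y": 0,"z": 0,"ax": 0,"ay": 0,"az": 0}
    - {"hand": 1,"x": 0,"y": 0,"z": -0.7,"ax": 0,"ay": 0,"az": 0}
    - {"hand": 1,"x": 0,"y": 0,"z": -0.7,"ax": 0,"ay": 0,"az": 0}
    - {"hand": 1,"x": 0,"y": 0,"z": -0.7,"ax": 0,"ay": 0,"az": 0}
    - {"hand": 1,"x": 0,"y": 0,"z": -0.6,"ax": 0,"ay": 0,"az": 0}
    - {"hand": -1,"x": 0.1,"y": -0.76,"z": 0,"ax": 0,"ay": 0,"az": 0}
    - {"hand": -1,"x": 0.1,"y": -0.76,"z": 0,"ax": 0,"ay": 0,"az": 0}
    - {"hand": -1,"x": 0.1,"y": -0.76,"z": 0,"ax": 0,"ay": 0,"az": 0}
    - {"hand": -1,"x": 0.1,"y": -0.76,"z": 0,"ax": 0,"ay": 0,"az": 0}
    - {"hand": -1,"x": 0.1,"y": -0.76,"z": 0,"ax": 0,"ay": 0,"az": 0}
    - {"hand": -1,"x": 0.1,"y": -0.76,"z": 0,"ax": 0,"ay": 0,"az": 0}
    - {"hand": -1,"x": 0.1,"y": -0.76,"z": 0,"ax": 0,"ay": 0,"az": 0}
    - {"hand": -1,"x": 0.1,"y": -0.76,"z": 0,"ax": 0,"ay": 0,"az": 0}
    - {"hand": -1,"x": 0.1,"y": -0.76,"z": 0,"ax": 0,"ay": 0,"az": 0}
    - {"hand": -1,"x": 0.1,"y": -0.76,"z": 0,"ax": 0,"ay": 0,"az": 0}
    - {"hand": -1,"x": 0.1,"y": -0.76,"z": 0,"ax": 0,"ay": 0,"az": 0}
    - {"hand": -1,"x": 0.1,"y": -0.76,"z": 0,"ax": 0,"ay": 0,"az": 0}
    - {"hand": -1,"x": 0.1,"y": -0.76,"z": 0,"ax": 0,"ay": 0,"az": 0}
    - {"hand": -1,"x": 0.1,"y": -0.76,"z": 0,"ax": 0,"ay": 0,"az": 0}
    - {"hand": -1,"x": 0,"y": 0,"z": 0,"ax": 0,"ay": 0,"az": 0}

```text
t: 31.68
ee_pos: [0.5685, 0.3388, 0.2717]
tool_rot: [[0.995, 0.099, -0.002], [0.099, -0.995, 0.005], [-0.002, -0.005, -1.0]]
force: [-1.3, 1.3, -0.7]
finger_gap: 0.0855
gripper_force: 0.0
```

```bash
python3 - <<'E'
from h import *
robot.camera('wrist'); robot.camera('wrist')
knob2(); caps('side',.113); where(); caps('wrist',.12); rel((.566,.332))
E
```

```text
scene knob area 60 [353.2 171. ] notch 2.0 res 0.2
side knob area 59 [366.6 173. ] notch 2.0 res 1.2
side cap [333 196  11   8  67] [338.1 199.7] [ 0.5773147  -0.07606737]
side cap [216 260  15  15 134] [222.7 265.5] [0.56692441 0.33109913]
side cap [238 282  15  13 133] [244.6 287.8] [0.46686349 0.32187591]
t 31.93 world [0.5726 0.3281 0.2724] feeder [0.0583 0.3945] yaw 0.0879 F [ 0.3878 -0.6297 -0.0548] gap 0.0852
wrist cap [298 174  34  35 776] [314.6 190.7] [0.5651 0.3328]
wrist cap [592 205  14  22  76] [599.  215.8] [ 0.5664 -0.0737]
wrist cap [300 269  30  25 437] [314.1 280.2] [0.4642 0.3251]
to (0.566, 0.332) -> [-0.1268 -0.0924]
```

apply_moves:
  increments:
    - {"hand": -1,"x": -0.13,"y": -0.1,"z": 0.7,"ax": 0,"ay": 0,"az": 0}
    - {"hand": -1,"x": 0,"y": 0,"z": 0.7,"ax": 0,"ay": 0,"az": 0}
    - {"hand": -1,"x": 0,"y": 0,"z": 0.7,"ax": 0,"ay": 0,"az": 0}
    - {"hand": -1,"x": 0,"y": 0,"z": 0.7,"ax": 0,"ay": 0,"az": 0}
    - {"hand": -1,"x": 0,"y": 0,"z": 0.7,"ax": 0,"ay": 0,"az": 0}
    - {"hand": -1,"x": 0,"y": 0,"z": 0.4,"ax": 0,"ay": 0,"az": 0}
    - {"hand": -1,"x": 0,"y": 0,"z": 0.37,"ax": 0,"ay": 0,"az": 0}
    - {"hand": -1,"x": 0,"y": 0,"z": 0,"ax": 0,"ay": 0,"az": 0}
    - {"hand": -1,"x": 0,"y": 0,"z": 0,"ax": 0,"ay": 0,"az": 0}
    - {"hand": 1,"x": 0,"y": 0,"z": 0,"ax": 0,"ay": 0,"az": 0}
    - {"hand": 1,"x": 0,"y": 0,"z": 0,"ax": 0,"ay": 0,"az": 0}
    - {"hand": 1,"x": 0,"y": 0,"z": 0,"ax": 0,"ay": 0,"az": 0}
    - {"hand": 1,"x": 0,"y": 0,"z": 0,"ax": 0,"ay": 0,"az": 0}
    - {"hand": 1,"x": 0,"y": 0,"z": 0,"ax": 0,"ay": 0,"az": 0}
    - {"hand": 1,"x": 0,"y": 0,"z": 0,"ax": 0,"ay": 0,"az": 0}

```text
t: 33.23
ee_pos: [0.5662, 0.3343, 0.061]
tool_rot: [[0.996, 0.089, 0.003], [0.089, -0.996, 0.001], [0.003, -0.001, -1.0]]
force: [-0.6, -1.8, 7.1]
finger_gap: 0.049
gripper_force: 61.4
```

```bash
python3 - <<'E'
from h import *
where()
E
```

```text
t 33.23 world [0.5662 0.3343 0.061 ] feeder [0.0525 0.4012] yaw 0.0895 F [-0.6224 -1.7602  7.0675] gap 0.049
```

apply_moves:
  increments:
    - {"hand": 1,"x": 0,"y": 0,"z": -0.5,"ax": 0,"ay": 0,"az": 0}
    - {"hand": 1,"x": 0,"y": 0,"z": -0.7,"ax": 0,"ay": 0,"az": 0}
    - {"hand": 1,"x": 0,"y": 0,"z": -0.7,"ax": 0,"ay": 0,"az": 0}
    - {"hand": 1,"x": -0.19,"y": 0.67,"z": 0,"ax": 0,"ay": 0,"az": 0}
    - {"hand": 1,"x": -0.19,"y": 0.67,"z": 0,"ax": 0,"ay": 0,"az": 0}
    - {"hand": 1,"x": -0.19,"y": 0.67,"z": 0,"ax": 0,"ay": 0,"az": 0}
    - {"hand": 1,"x": -0.19,"y": 0.67,"z": 0,"ax": 0,"ay": 0,"az": 0}
    - {"hand": 1,"x": -0.19,"y": 0.67,"z": 0,"ax": 0,"ay": 0,"az": 0}
    - {"hand": 1,"x": -0.19,"y": 0.67,"z": 0,"ax": 0,"ay": 0,"az": 0}
    - {"hand": 1,"x": -0.19,"y": 0.67,"z": 0,"ax": 0,"ay": 0,"az": 0}
    - {"hand": 1,"x": -0.19,"y": 0.67,"z": 0,"ax": 0,"ay": 0,"az": 0}
    - {"hand": 1,"x": -0.19,"y": 0.67,"z": 0,"ax": 0,"ay": 0,"az": 0}
    - {"hand": 1,"x": -0.19,"y": 0.67,"z": 0,"ax": 0,"ay": 0,"az": 0}
    - {"hand": 1,"x": -0.19,"y": 0.67,"z": 0,"ax": 0,"ay": 0,"az": 0}
    - {"hand": 1,"x": -0.19,"y": 0.67,"z": 0,"ax": 0,"ay": 0,"az": 0}
    - {"hand": 1,"x": 0,"y": 0,"z": 0,"ax": 0,"ay": 0,"az": 0}
    - {"hand": 1,"x": 0,"y": 0,"z": 0,"ax": 0,"ay": 0,"az": 0}
    - {"hand": 1,"x": 0,"y": 0,"z": 0,"ax": 0,"ay": 0,"az": 0}

```text
t: 34.73
ee_pos: [0.4879, -0.0761, 0.1545]
tool_rot: [[0.996, 0.09, 0.001], [0.09, -0.996, 0.0], [0.001, 0.0, -1.0]]
force: [0.4, -0.6, -0.3]
finger_gap: 0.0493
gripper_force: 62.5
```

```bash
python3 - <<'E'
from h import *
heldx(.059)
E
```

```text
t 34.73 world [ 0.4879 -0.0761  0.1545] feeder [-0.0624 -0.0005] yaw 0.0899 F [ 0.4147 -0.6049 -0.2806] gap 0.0493
bottle in tool mm 81.9 -2.4 [ 284    0   63   32 1600]
bottle in tool mm 64.3 -1.4 [ 287   60   64   62 3107]
bottle in tool mm -2.0 -3.3 [ 265  284   96   46 3241]
```

apply_moves:
  increments:
    - {"hand": 1,"x": 0.14,"y": 0.02,"z": 0.6,"ax": 0,"ay": 0,"az": 0}
    - {"hand": 1,"x": 0,"y": 0,"z": 0.6,"ax": 0,"ay": 0,"az": 0}
    - {"hand": 1,"x": 0,"y": 0,"z": 0.4,"ax": 0,"ay": 0,"az": 0}
    - {"hand": 1,"x": 0,"y": 0,"z": 0.16,"ax": 0,"ay": 0,"az": 0}
    - {"hand": 1,"x": 0,"y": 0,"z": 0.02,"ax": 0,"ay": 0,"az": 0}
    - {"hand": 1,"x": 0,"y": 0,"z": 0,"ax": 0,"ay": 0,"az": 0}
    - {"hand": 1,"x": 0.16,"y": 0,"z": 0,"ax": 0,"ay": 0,"az": 0}
    - {"hand": 1,"x": 0.16,"y": 0,"z": 0,"ax": 0,"ay": 0,"az": 0}
    - {"hand": 1,"x": 0.16,"y": 0,"z": 0,"ax": 0,"ay": 0,"az": 0}
    - {"hand": 1,"x": 0.16,"y": 0,"z": 0,"ax": 0,"ay": 0,"az": 0}
    - {"hand": 1,"x": 0.16,"y": 0,"z": 0,"ax": 0,"ay": 0,"az": 0}
    - {"hand": 1,"x": 0,"y": 0,"z": 0,"ax": 0,"ay": 0,"az": 0}

```text
t: 35.78
ee_pos: [0.5357, -0.0729, 0.0647]
tool_rot: [[0.996, 0.09, -0.0], [0.09, -0.996, 0.001], [0.0, -0.001, -1.0]]
force: [-3.1, 0.9, -1.1]
finger_gap: 0.0494
gripper_force: 62.4
```

```bash
python3 - <<'E'
from h import *
where()
E
```

```text
t 35.78 world [ 0.5357 -0.0729  0.0647] feeder [-0.0145 -0.0016] yaw 0.0903 F [-3.0831  0.86   -1.0653] gap 0.0494
```

apply_moves:
  increments:
    - {"hand": 1,"x": 0.117,"y": 0,"z": 0,"ax": 0,"ay": 0,"az": 0}
    - {"hand": 1,"x": 0.117,"y": 0,"z": 0,"ax": 0,"ay": 0,"az": 0}
    - {"hand": 1,"x": 0.117,"y": 0,"z": 0,"ax": 0,"ay": 0,"az": 0}
    - {"hand": 1,"x": 0.117,"y": 0,"z": 0,"ax": 0,"ay": 0,"az": 0}
    - {"hand": 1,"x": 0.117,"y": 0,"z": 0,"ax": 0,"ay": 0,"az": 0}
    - {"hand": 1,"x": 0.117,"y": 0,"z": 0,"ax": 0,"ay": 0,"az": 0}
    - {"hand": 1,"x": 0.117,"y": 0,"z": 0,"ax": 0,"ay": 0,"az": 0}
    - {"hand": 1,"x": 0.117,"y": 0,"z": 0,"ax": 0,"ay": 0,"az": 0}
    - {"hand": 1,"x": 0.117,"y": 0,"z": 0,"ax": 0,"ay": 0,"az": 0}
    - {"hand": 1,"x": 0,"y": 0,"z": 0,"ax": 0,"ay": 0,"az": 0}
    - {"hand": 1,"x": 0,"y": 0,"z": 0,"ax": 0,"ay": 0,"az": 0}
    - {"hand": 1,"x": 0,"y": 0,"z": 0,"ax": 0,"ay": 0,"az": 0}

```text
t: 36.78
ee_pos: [0.5868, -0.0683, 0.0647]
tool_rot: [[0.996, 0.09, -0.0], [0.09, -0.996, 0.001], [-0.0, -0.001, -1.0]]
force: [-2.6, 2.7, -1.0]
finger_gap: 0.0492
gripper_force: 62.3
```

```bash
python3 - <<'E'
from h import *
where()
E
```

```text
t 36.78 world [ 0.5868 -0.0683  0.0647] feeder [ 0.0368 -0.0016] yaw 0.0901 F [-2.5516  2.7254 -1.0024] gap 0.0492
```

apply_moves:
  increments:
    - {"hand": -1,"x": 0,"y": 0,"z": 0,"ax": 0,"ay": 0,"az": 0}
    - {"hand": -1,"x": 0,"y": 0,"z": 0,"ax": 0,"ay": 0,"az": 0}
    - {"hand": -1,"x": 0,"y": 0,"z": 0,"ax": 0,"ay": 0,"az": 0}
    - {"hand": -1,"x": 0,"y": 0,"z": 0,"ax": 0,"ay": 0,"az": 0}
    - {"hand": -1,"x": 0,"y": 0,"z": 0,"ax": 0,"ay": 0,"az": 0}
    - {"hand": -1,"x": 0,"y": 0,"z": -0.5,"ax": 0,"ay": 0,"az": 0}
    - {"hand": -1,"x": 0,"y": 0,"z": -0.7,"ax": 0,"ay": 0,"az": 0}
    - {"hand": -1,"x": 0,"y": 0,"z": -0.7,"ax": 0,"ay": 0,"az": 0}
    - {"hand": -1,"x": 0,"y": 0,"z": -0.7,"ax": 0,"ay": 0,"az": 0}
    - {"hand": 1,"x": 0,"y": 0,"z": -0.4,"ax": 0,"ay": 0,"az": 0}
    - {"hand": 1,"x": -0.256,"y": 0.534,"z": 0,"ax": 0,"ay": 0,"az": 0}
    - {"hand": 1,"x": -0.256,"y": 0.534,"z": 0,"ax": 0,"ay": 0,"az": 0}
    - {"hand": 1,"x": -0.256,"y": 0.534,"z": 0,"ax": 0,"ay": 0,"az": 0}
    - {"hand": 1,"x": -0.256,"y": 0.534,"z": 0,"ax": 0,"ay": 0,"az": 0}
    - {"hand": 1,"x": -0.256,"y": 0.534,"z": 0,"ax": 0,"ay": 0,"az": 0}
    - {"hand": 1,"x": 0,"y": 0,"z": 0,"ax": 0,"ay": 0,"az": 0}
    - {"hand": 1,"x": 0,"y": 0,"z": 0.5,"ax": 0,"ay": 0,"az": 0}
    - {"hand": 1,"x": 0,"y": 0,"z": 0.5,"ax": 0,"ay": 0,"az": 0}
    - {"hand": 1,"x": 0,"y": 0,"z": 0.5,"ax": 0,"ay": 0,"az": 0}
    - {"hand": 1,"x": 0,"y": 0,"z": 0,"ax": 0,"ay": 0,"az": 0}

```text
t: 38.45
ee_pos: [0.5324, -0.2067, 0.1352]
tool_rot: [[0.996, 0.09, -0.006], [0.09, -0.996, 0.003], [-0.006, -0.003, -1.0]]
force: [-0.8, 0.6, -1.6]
finger_gap: 0.0001
gripper_force: 0.0
```

```bash
cat >> h.py <<'E'
def loaded():
    for n,z in (('scene',.117),('side',.117),('wrist',.124)):
        im,m=look(n)
        for st,c in redblobs(im,30):
            f=feeder(onplane(n,c,z,m))
            if abs(f[1])<.03 and f[0]<.3: print(n,'loaded',f,st)
E
python3 - <<'E'
from h import *
where(); knob('wrist'); loaded()
E
```

```text
t 38.45 world [ 0.5324 -0.2067  0.1352] feeder [-0.0298 -0.1345] yaw 0.0897 F [-0.8412  0.6338 -1.5966] gap 0.0001
wrist knob [ 265  128  115   37 3644] [322.1866 145.826 ] feeder [-0.0102  0.0004] theta 0.517 notch 2.07
scene loaded [ 0.1248 -0.0018] [301 182  11   7  59]
scene loaded [0.0726 0.0009] [312 189  10   7  58]
scene loaded [ 0.0201 -0.0009] [324 195  11   8  68]
side loaded [ 0.1284 -0.007 ] [311 182  11   7  58]
side loaded [ 0.0757 -0.0041] [321 189  11   8  59]
side loaded [ 0.0231 -0.005 ] [333 196  11   8  68]
wrist loaded [0.1164 0.0007] [ 84   0  42  30 910]
wrist loaded [0.0706 0.0017] [  77   55   41   56 1700]
wrist loaded [0.019  0.0004] [  84  137   40   55 1710]
```

apply_moves:
  increments:
    - {"hand": 1,"x": 0.2,"y": 0,"z": 0,"ax": 0,"ay": 0,"az": 0}
    - {"hand": 1,"x": 0.2,"y": 0,"z": 0,"ax": 0,"ay": 0,"az": 0}
    - {"hand": 1,"x": 0.2,"y": 0,"z": 0,"ax": 0,"ay": 0,"az": 0}
    - {"hand": 1,"x": 0.12,"y": 0,"z": 0,"ax": 0,"ay": 0,"az": 0}
    - {"hand": 1,"x": 0.1,"y": 0,"z": 0,"ax": 0,"ay": 0,"az": 0}
    - {"hand": 1,"x": 0.1,"y": 0,"z": 0,"ax": 0,"ay": 0,"az": 0}
    - {"hand": 1,"x": 0.1,"y": 0,"z": 0,"ax": 0,"ay": 0,"az": 0}
    - {"hand": 1,"x": 0,"y": 0,"z": 0,"ax": 0,"ay": 0,"az": 0}
    - {"hand": 1,"x": 0,"y": 0,"z": 0,"ax": 0,"ay": 0,"az": 0}
    - {"hand": 1,"x": 0,"y": 0,"z": 0,"ax": 0,"ay": 0,"az": 0}

```text
t: 39.48
ee_pos: [0.586, -0.2027, 0.1397]
tool_rot: [[0.996, 0.09, -0.0], [0.09, -0.996, 0.0], [-0.0, -0.0, -1.0]]
force: [-0.2, -0.1, 0.3]
finger_gap: -0.0001
gripper_force: 0.0
```

```bash
python3 - <<'E'
from h import *
where(); knob('wrist')
E
```

```text
t 39.48 world [ 0.586  -0.2027  0.1397] feeder [ 0.0239 -0.1354] yaw 0.09 F [-0.2205 -0.1301  0.3431] gap -0.0001
wrist knob [ 268  196  106   35 3220] [321.0792 212.8217] feeder [ 0.0123 -0.    ] theta 0.755 notch 3.02
```

apply_moves:
  increments:
    - {"hand": 1,"x": -0.3,"y": 0,"z": 0,"ax": 0,"ay": 0,"az": 0}
    - {"hand": 1,"x": 0,"y": 0,"z": -0.7,"ax": 0,"ay": 0,"az": 0}
    - {"hand": 1,"x": 0,"y": 0,"z": -0.7,"ax": 0,"ay": 0,"az": 0}
    - {"hand": 1,"x": 0,"y": 0,"z": -0.7,"ax": 0,"ay": 0,"az": 0}
    - {"hand": 1,"x": 0,"y": 0,"z": -0.6,"ax": 0,"ay": 0,"az": 0}
    - {"hand": -1,"x": -0.083,"y": -0.76,"z": 0,"ax": 0,"ay": 0,"az": 0}
    - {"hand": -1,"x": -0.083,"y": -0.76,"z": 0,"ax": 0,"ay": 0,"az": 0}
    - {"hand": -1,"x": -0.083,"y": -0.76,"z": 0,"ax": 0,"ay": 0,"az": 0}
    - {"hand": -1,"x": -0.083,"y": -0.76,"z": 0,"ax": 0,"ay": 0,"az": 0}
    - {"hand": -1,"x": -0.083,"y": -0.76,"z": 0,"ax": 0,"ay": 0,"az": 0}
    - {"hand": -1,"x": -0.083,"y": -0.76,"z": 0,"ax": 0,"ay": 0,"az": 0}
    - {"hand": -1,"x": -0.083,"y": -0.76,"z": 0,"ax": 0,"ay": 0,"az": 0}
    - {"hand": -1,"x": -0.083,"y": -0.76,"z": 0,"ax": 0,"ay": 0,"az": 0}
    - {"hand": -1,"x": -0.083,"y": -0.76,"z": 0,"ax": 0,"ay": 0,"az": 0}
    - {"hand": -1,"x": -0.083,"y": -0.76,"z": 0,"ax": 0,"ay": 0,"az": 0}
    - {"hand": -1,"x": -0.083,"y": -0.76,"z": 0,"ax": 0,"ay": 0,"az": 0}
    - {"hand": -1,"x": -0.083,"y": -0.76,"z": 0,"ax": 0,"ay": 0,"az": 0}
    - {"hand": -1,"x": -0.083,"y": -0.76,"z": 0,"ax": 0,"ay": 0,"az": 0}
    - {"hand": -1,"x": -0.083,"y": -0.76,"z": 0,"ax": 0,"ay": 0,"az": 0}
    - {"hand": -1,"x": 0,"y": 0,"z": 0,"ax": 0,"ay": 0,"az": 0}

```text
t: 41.2
ee_pos: [0.4611, 0.3282, 0.2752]
tool_rot: [[0.995, 0.099, -0.001], [0.099, -0.995, 0.004], [-0.0, -0.004, -1.0]]
force: [-1.6, -0.2, 0.1]
finger_gap: 0.0854
gripper_force: 0.0
```

```bash
python3 - <<'E'
from h import *
robot.camera('wrist'); robot.camera('wrist')
knob2(); caps('side',.113); caps('scene',.113); where(); caps('wrist',.12); rel((.465,.3235))
E
```

```text
scene knob area 54 [347.5 168.3] notch 3.0 res 0.2
side knob area 55 [361.  170.1] notch 3.0 res 1.1
side cap [321 189  11   8  61] [326.3 192.5] [ 0.62952339 -0.07011576]
side cap [333 196  11   8  68] [338.2 199.8] [ 0.57705028 -0.07601654]
side cap [238 282  15  13 138] [245. 288.] [0.46593198 0.32146235]
scene cap [301 182  11   8  62] [305.9 185.2] [ 0.67726364 -0.06332277]
scene cap [312 189  11   8  67] [316.7 192.4] [ 0.62434408 -0.06413487]
scene cap [324 195  11   8  71] [329.1 198.7] [ 0.57267799 -0.07200815]
scene cap [250 284  13  12 128] [255.8 289.4] [0.46199242 0.32340154]
t 41.5 world [0.4662 0.3189 0.2748] feeder [-0.0485  0.3948] yaw 0.0873 F [ 0.9853 -1.1809  0.4337] gap 0.0853
wrist cap [606 128  10  20  77] [611.5 136.1] [ 0.5742 -0.077 ]
wrist cap [298 170  34  34 866] [314.1 186.7] [0.462  0.3244]
to (0.465, 0.3235) -> [-0.0148 -0.0921]
```

apply_moves:
  increments:
    - {"hand": -1,"x": -0.055,"y": -0.095,"z": 0.7,"ax": 0,"ay": 0,"az": 0}
    - {"hand": -1,"x": 0,"y": 0,"z": 0.7,"ax": 0,"ay": 0,"az": 0}
    - {"hand": -1,"x": 0,"y": 0,"z": 0.7,"ax": 0,"ay": 0,"az": 0}
    - {"hand": -1,"x": 0,"y": 0,"z": 0.7,"ax": 0,"ay": 0,"az": 0}
    - {"hand": -1,"x": 0,"y": 0,"z": 0.7,"ax": 0,"ay": 0,"az": 0}
    - {"hand": -1,"x": 0,"y": 0,"z": 0.43,"ax": 0,"ay": 0,"az": 0}
    - {"hand": -1,"x": 0,"y": 0,"z": 0.4,"ax": 0,"ay": 0,"az": 0}
    - {"hand": -1,"x": 0,"y": 0,"z": 0,"ax": 0,"ay": 0,"az": 0}
    - {"hand": -1,"x": 0,"y": 0,"z": 0,"ax": 0,"ay": 0,"az": 0}
    - {"hand": 1,"x": 0,"y": 0,"z": 0,"ax": 0,"ay": 0,"az": 0}
    - {"hand": 1,"x": 0,"y": 0,"z": 0,"ax": 0,"ay": 0,"az": 0}
    - {"hand": 1,"x": 0,"y": 0,"z": 0,"ax": 0,"ay": 0,"az": 0}
    - {"hand": 1,"x": 0,"y": 0,"z": 0,"ax": 0,"ay": 0,"az": 0}
    - {"hand": 1,"x": 0,"y": 0,"z": 0,"ax": 0,"ay": 0,"az": 0}
    - {"hand": 1,"x": 0,"y": 0,"z": 0,"ax": 0,"ay": 0,"az": 0}

```text
t: 42.8
ee_pos: [0.4633, 0.3254, 0.0602]
tool_rot: [[0.996, 0.089, 0.003], [0.089, -0.996, 0.001], [0.003, -0.001, -1.0]]
force: [0.4, -2.1, 7.6]
finger_gap: 0.0496
gripper_force: 61.1
```

```bash
python3 - <<'E'
from h import *
where()
E
```

```text
t 42.8 world [0.4633 0.3254 0.0602] feeder [-0.0508  0.4016] yaw 0.0895 F [ 0.4234 -2.0648  7.6099] gap 0.0496
```

apply_moves:
  increments:
    - {"hand": 1,"x": 0,"y": 0,"z": -0.5,"ax": 0,"ay": 0,"az": 0}
    - {"hand": 1,"x": 0,"y": 0,"z": -0.7,"ax": 0,"ay": 0,"az": 0}
    - {"hand": 1,"x": 0,"y": 0,"z": -0.7,"ax": 0,"ay": 0,"az": 0}
    - {"hand": 1,"x": -0.017,"y": 0.67,"z": 0,"ax": 0,"ay": 0,"az": 0}
    - {"hand": 1,"x": -0.017,"y": 0.67,"z": 0,"ax": 0,"ay": 0,"az": 0}
    - {"hand": 1,"x": -0.017,"y": 0.67,"z": 0,"ax": 0,"ay": 0,"az": 0}
    - {"hand": 1,"x": -0.017,"y": 0.67,"z": 0,"ax": 0,"ay": 0,"az": 0}
    - {"hand": 1,"x": -0.017,"y": 0.67,"z": 0,"ax": 0,"ay": 0,"az": 0}
    - {"hand": 1,"x": -0.017,"y": 0.67,"z": 0,"ax": 0,"ay": 0,"az": 0}
    - {"hand": 1,"x": -0.017,"y": 0.67,"z": 0,"ax": 0,"ay": 0,"az": 0}
    - {"hand": 1,"x": -0.017,"y": 0.67,"z": 0,"ax": 0,"ay": 0,"az": 0}
    - {"hand": 1,"x": -0.017,"y": 0.67,"z": 0,"ax": 0,"ay": 0,"az": 0}
    - {"hand": 1,"x": -0.017,"y": 0.67,"z": 0,"ax": 0,"ay": 0,"az": 0}
    - {"hand": 1,"x": -0.017,"y": 0.67,"z": 0,"ax": 0,"ay": 0,"az": 0}
    - {"hand": 1,"x": -0.017,"y": 0.67,"z": 0,"ax": 0,"ay": 0,"az": 0}
    - {"hand": 1,"x": 0,"y": 0,"z": 0,"ax": 0,"ay": 0,"az": 0}
    - {"hand": 1,"x": 0,"y": 0,"z": 0,"ax": 0,"ay": 0,"az": 0}
    - {"hand": 1,"x": 0,"y": 0,"z": 0,"ax": 0,"ay": 0,"az": 0}

```text
t: 44.3
ee_pos: [0.4883, -0.0758, 0.1538]
tool_rot: [[0.996, 0.09, 0.001], [0.09, -0.996, 0.0], [0.001, -0.0, -1.0]]
force: [0.1, 0.4, -1.1]
finger_gap: 0.0492
gripper_force: 62.8
```

```bash
python3 - <<'E'
from h import *
heldx(.0598)
E
```

```text
t 44.3 world [ 0.4883 -0.0758  0.1538] feeder [-0.062  -0.0002] yaw 0.0899 F [ 0.0677  0.4211 -1.1342] gap 0.0492
bottle in tool mm 81.6 -2.1 [ 284    0   64   32 1637]
bottle in tool mm 63.9 -1.3 [ 287   61   64   62 3117]
bottle in tool mm -2.3 -3.2 [ 266  286   95   45 3057]
```

apply_moves:
  increments:
    - {"hand": 1,"x": 0.14,"y": 0.03,"z": 0.6,"ax": 0,"ay": 0,"az": 0}
    - {"hand": 1,"x": 0,"y": 0,"z": 0.6,"ax": 0,"ay": 0,"az": 0}
    - {"hand": 1,"x": 0,"y": 0,"z": 0.4,"ax": 0,"ay": 0,"az": 0}
    - {"hand": 1,"x": 0,"y": 0,"z": 0.16,"ax": 0,"ay": 0,"az": 0}
    - {"hand": 1,"x": 0,"y": 0,"z": 0.02,"ax": 0,"ay": 0,"az": 0}
    - {"hand": 1,"x": 0,"y": 0,"z": 0,"ax": 0,"ay": 0,"az": 0}
    - {"hand": 1,"x": 0.16,"y": 0,"z": 0,"ax": 0,"ay": 0,"az": 0}
    - {"hand": 1,"x": 0.16,"y": 0,"z": 0,"ax": 0,"ay": 0,"az": 0}
    - {"hand": 1,"x": 0.16,"y": 0,"z": 0,"ax": 0,"ay": 0,"az": 0}
    - {"hand": 1,"x": 0.16,"y": 0,"z": 0,"ax": 0,"ay": 0,"az": 0}
    - {"hand": 1,"x": 0.16,"y": 0,"z": 0,"ax": 0,"ay": 0,"az": 0}
    - {"hand": 1,"x": 0,"y": 0,"z": 0,"ax": 0,"ay": 0,"az": 0}

```text
t: 45.35
ee_pos: [0.5363, -0.0732, 0.0642]
tool_rot: [[0.996, 0.09, -0.0], [0.09, -0.996, 0.001], [-0.0, -0.001, -1.0]]
force: [-2.2, -0.2, -0.0]
finger_gap: 0.0493
gripper_force: 62.7
```

```bash
python3 - <<'E'
from h import *
where()
E
```

```text
t 45.35 world [ 0.5363 -0.0732  0.0642] feeder [-0.0139 -0.002 ] yaw 0.0902 F [-2.245  -0.2413 -0.0125] gap 0.0493
```

apply_moves:
  increments:
    - {"hand": 1,"x": 0.117,"y": 0,"z": 0,"ax": 0,"ay": 0,"az": 0}
    - {"hand": 1,"x": 0.117,"y": 0,"z": 0,"ax": 0,"ay": 0,"az": 0}
    - {"hand": 1,"x": 0.117,"y": 0,"z": 0,"ax": 0,"ay": 0,"az": 0}
    - {"hand": 1,"x": 0.117,"y": 0,"z": 0,"ax": 0,"ay": 0,"az": 0}
    - {"hand": 1,"x": 0.117,"y": 0,"z": 0,"ax": 0,"ay": 0,"az": 0}
    - {"hand": 1,"x": 0.117,"y": 0,"z": 0,"ax": 0,"ay": 0,"az": 0}
    - {"hand": 1,"x": 0.117,"y": 0,"z": 0,"ax": 0,"ay": 0,"az": 0}
    - {"hand": 1,"x": 0.117,"y": 0,"z": 0,"ax": 0,"ay": 0,"az": 0}
    - {"hand": 1,"x": 0.117,"y": 0,"z": 0,"ax": 0,"ay": 0,"az": 0}
    - {"hand": 1,"x": 0,"y": 0,"z": 0,"ax": 0,"ay": 0,"az": 0}
    - {"hand": 1,"x": 0,"y": 0,"z": 0,"ax": 0,"ay": 0,"az": 0}
    - {"hand": 1,"x": 0,"y": 0,"z": 0,"ax": 0,"ay": 0,"az": 0}

```text
t: 46.35
ee_pos: [0.5872, -0.0686, 0.0641]
tool_rot: [[0.996, 0.09, -0.0], [0.09, -0.996, 0.0], [-0.0, -0.001, -1.0]]
force: [-2.8, 0.6, -0.4]
finger_gap: 0.0492
gripper_force: 62.7
```

```bash
python3 - <<'E'
from h import *
where()
E
```

```text
t 46.35 world [ 0.5872 -0.0686  0.0641] feeder [ 0.0371 -0.0019] yaw 0.09 F [-2.7936  0.6483 -0.3586] gap 0.0492
```

apply_moves:
  increments:
    - {"hand": -1,"x": 0,"y": 0,"z": 0,"ax": 0,"ay": 0,"az": 0}
    - {"hand": -1,"x": 0,"y": 0,"z": 0,"ax": 0,"ay": 0,"az": 0}
    - {"hand": -1,"x": 0,"y": 0,"z": 0,"ax": 0,"ay": 0,"az": 0}
    - {"hand": -1,"x": 0,"y": 0,"z": 0,"ax": 0,"ay": 0,"az": 0}
    - {"hand": -1,"x": 0,"y": 0,"z": 0,"ax": 0,"ay": 0,"az": 0}
    - {"hand": -1,"x": 0,"y": 0,"z": -0.5,"ax": 0,"ay": 0,"az": 0}
    - {"hand": -1,"x": 0,"y": 0,"z": -0.7,"ax": 0,"ay": 0,"az": 0}
    - {"hand": -1,"x": 0,"y": 0,"z": -0.7,"ax": 0,"ay": 0,"az": 0}
    - {"hand": -1,"x": 0,"y": 0,"z": -0.7,"ax": 0,"ay": 0,"az": 0}
    - {"hand": 1,"x": 0,"y": 0,"z": -0.4,"ax": 0,"ay": 0,"az": 0}
    - {"hand": 1,"x": -0.148,"y": 0.532,"z": 0,"ax": 0,"ay": 0,"az": 0}
    - {"hand": 1,"x": -0.148,"y": 0.532,"z": 0,"ax": 0,"ay": 0,"az": 0}
    - {"hand": 1,"x": -0.148,"y": 0.532,"z": 0,"ax": 0,"ay": 0,"az": 0}
    - {"hand": 1,"x": -0.148,"y": 0.532,"z": 0,"ax": 0,"ay": 0,"az": 0}
    - {"hand": 1,"x": -0.148,"y": 0.532,"z": 0,"ax": 0,"ay": 0,"az": 0}
    - {"hand": 1,"x": 0,"y": 0,"z": 0,"ax": 0,"ay": 0,"az": 0}
    - {"hand": 1,"x": 0,"y": 0,"z": 0.47,"ax": 0,"ay": 0,"az": 0}
    - {"hand": 1,"x": 0,"y": 0,"z": 0.47,"ax": 0,"ay": 0,"az": 0}
    - {"hand": 1,"x": 0,"y": 0,"z": 0.47,"ax": 0,"ay": 0,"az": 0}
    - {"hand": 1,"x": 0,"y": 0,"z": 0,"ax": 0,"ay": 0,"az": 0}

```text
t: 48.02
ee_pos: [0.56, -0.204, 0.1393]
tool_rot: [[0.996, 0.09, -0.006], [0.09, -0.996, 0.002], [-0.006, -0.003, -1.0]]
force: [-0.7, 0.5, -1.2]
finger_gap: -0.0003
gripper_force: 0.0
```

```bash
python3 - <<'E'
from h import *
where(); knob('wrist'); loaded(); where()
E
```

```text
t 48.02 world [ 0.56   -0.204   0.1393] feeder [-0.0021 -0.1343] yaw 0.0898 F [-0.6541  0.5189 -1.1542] gap -0.0003
wrist knob [ 267  137  112   36 3527] [323.1196 154.4965] feeder [0.0132 0.0001] theta 0.765 notch 3.06
scene loaded [ 0.1749 -0.0028] [291 176  10   7  55]
scene loaded [0.1241 0.0008] [301 182  10   8  59]
scene loaded [ 0.0721 -0.0006] [312 189  11   7  61]
scene loaded [ 0.0194 -0.0024] [325 195  10   8  64]
side loaded [ 0.1786 -0.0074] [301 175  11   8  63]
side loaded [ 0.1282 -0.0045] [310 182  11   7  60]
side loaded [ 0.0756 -0.005 ] [321 189  12   7  59]
side loaded [ 0.0219 -0.007 ] [334 196  11   8  66]
wrist loaded [0.1212 0.0009] [  82   21   42   53 1637]
wrist loaded [0.0705 0.0006] [  84   98   41   56 1714]
wrist loaded [ 0.0364 -0.0217] [124 173  21  12  30]
wrist loaded [ 0.0183 -0.001 ] [  95  180   41   52 1642]
t 48.22 world [ 0.5636 -0.2047  0.1456] feeder [ 0.0014 -0.1354] yaw 0.0901 F [ 0.1756 -0.5776  0.7071] gap 0.0001
```

apply_moves:
  increments:
    - {"hand": 1,"x": 0.2,"y": 0,"z": 0.06,"ax": 0,"ay": 0,"az": 0}
    - {"hand": 1,"x": 0.2,"y": 0,"z": 0,"ax": 0,"ay": 0,"az": 0}
    - {"hand": 1,"x": 0.12,"y": 0,"z": 0,"ax": 0,"ay": 0,"az": 0}
    - {"hand": 1,"x": 0.1,"y": 0,"z": 0,"ax": 0,"ay": 0,"az": 0}
    - {"hand": 1,"x": 0.1,"y": 0,"z": 0,"ax": 0,"ay": 0,"az": 0}
    - {"hand": 1,"x": 0.1,"y": 0,"z": 0,"ax": 0,"ay": 0,"az": 0}
    - {"hand": 1,"x": 0.1,"y": 0,"z": 0,"ax": 0,"ay": 0,"az": 0}
    - {"hand": 1,"x": 0,"y": 0,"z": 0,"ax": 0,"ay": 0,"az": 0}
    - {"hand": 1,"x": 0,"y": 0,"z": 0,"ax": 0,"ay": 0,"az": 0}
    - {"hand": 1,"x": 0,"y": 0,"z": 0,"ax": 0,"ay": 0,"az": 0}

```text
t: 49.05
ee_pos: [0.6085, -0.2004, 0.1408]
tool_rot: [[0.996, 0.09, 0.0], [0.09, -0.996, 0.0], [0.0, -0.0, -1.0]]
force: [0.3, 0.2, 0.2]
finger_gap: 0.0001
gripper_force: 0.0
```

```bash
python3 - <<'E'
from h import *
where(); knob('wrist')
E
```

```text
t 49.05 world [ 0.6085 -0.2004  0.1408] feeder [ 0.0466 -0.1352] yaw 0.0901 F [0.3112 0.2078 0.1789] gap 0.0001
wrist knob [ 271  192  101   33 2909] [322.0048 207.3365] feeder [ 0.0353 -0.0003] theta 1.006 notch 4.02
```

Lever at notch 4. Backing off and retreating, then a last check.

apply_moves:
  increments:
    - {"hand": 1,"x": -0.3,"y": 0,"z": 0,"ax": 0,"ay": 0,"az": 0}
    - {"hand": 1,"x": -0.1,"y": 0,"z": -0.6,"ax": 0,"ay": 0,"az": 0}
    - {"hand": 1,"x": -0.5,"y": 0,"z": -0.6,"ax": 0,"ay": 0,"az": 0}
    - {"hand": 1,"x": -0.6,"y": 0,"z": -0.5,"ax": 0,"ay": 0,"az": 0}
    - {"hand": 1,"x": -0.6,"y": -0.3,"z": -0.5,"ax": 0,"ay": 0,"az": 0}
    - {"hand": 1,"x": 0,"y": -0.5,"z": -0.3,"ax": 0,"ay": 0,"az": 0}
    - {"hand": 1,"x": 0,"y": 0,"z": 0,"ax": 0,"ay": 0,"az": 0}
    - {"hand": 1,"x": 0,"y": 0,"z": 0,"ax": 0,"ay": 0,"az": 0}
    - {"hand": 1,"x": 0,"y": 0,"z": 0,"ax": 0,"ay": 0,"az": 0}

```text
t: 49.85
ee_pos: [0.5003, -0.1705, 0.2656]
tool_rot: [[0.996, 0.09, 0.0], [0.09, -0.996, -0.001], [0.0, 0.001, -1.0]]
force: [-0.7, 0.0, 0.1]
finger_gap: -0.0001
gripper_force: 0.0
```

```bash
python3 - <<'E'
from h import *
where(); knob2(); knob('wrist'); loaded()
im,_=look('wrist'); cv2.imwrite('pics/end.png',im[:,:,::-1])
E
```

```text
t 49.85 world [ 0.5003 -0.1705  0.2656] feeder [-0.0586 -0.0956] yaw 0.0899 F [-0.7438  0.0411  0.0759] gap -0.0001
scene knob area 53 [342.4 166.8] notch 4.0 res 0.2
side knob area 60 [355.8 168.8] notch 4.0 res 1.0
wrist knob [342  34  52  13 518] [367.3649  39.9903] feeder [ 0.0399 -0.0013] theta 1.058 notch 4.23
scene loaded [ 0.1755 -0.0036] [291 176  10   6  52]
scene loaded [0.1242 0.0005] [301 182  10   8  58]
scene loaded [ 0.0721 -0.0006] [312 189  11   7  61]
scene loaded [ 0.0194 -0.0024] [325 195  10   8  64]
side loaded [ 0.179  -0.0079] [301 175  11   7  61]
side loaded [ 0.1279 -0.0046] [310 182  11   7  59]
side loaded [ 0.0754 -0.0055] [321 189  12   7  59]
side loaded [ 0.0222 -0.007 ] [334 196  11   8  67]
wrist loaded [0.1164 0.0028] [201   0  34  21 557]
wrist loaded [0.0698 0.0013] [200  37  34  35 938]
wrist loaded [ 0.0176 -0.0001] [201  90  36  37 997]
```

View pics/end.png

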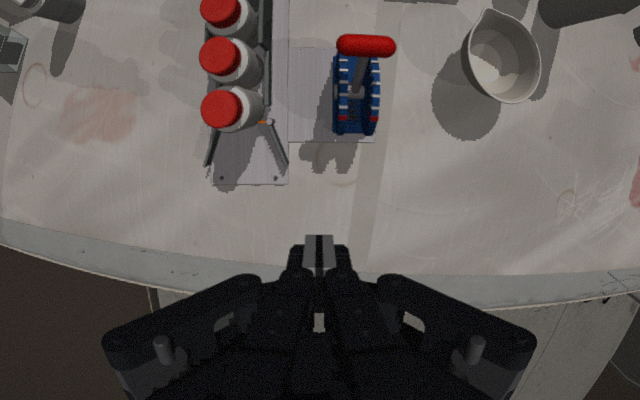

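Three caps are visible at (221,107), (221,58) and (221,10), and the scene and side cameras measure the fourth further in. The lever stands at 4, and there are no red caps left on the bench.

```bash
python3 -c "
from station import robot
print(robot.finish_job())"
```

```text
the job is handed in; nothing more can be done
None
```

I loaded all four red-capped bottles upright into the feeder, clicking the lever on one notch after each, so it ended at 4, and handed the job in. I had set it to the red zero mark first, though the cameras read it about 0.06 rad off the mark, and one early push at the lever reached 41 N at the wrist before I backed off.

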